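Lock the battery pack into the robot's tray

ROBOT

A 6-joint arm with a two-finger parallel gripper is mounted at the origin on the work surface. World frame = base frame: x ahead of the robot, y to its left, z up, the work surface at z = 0. Lengths are in m, angles in rad, forces in N, time in s.
With the tool pointing down it reaches from about 0.35 to 0.975 m from the base axis. Payload 4.9 kg.
Tool frame: the origin (TCP) lies at the very end of the fingers, on their centre line; the grasp point (between the pads) lies 19 mm behind it; x points along the fingers, y is the direction in which the jaws open and shut, and the axes are right-handed (so a half turn about x gives the same grasp; the last joint's range is limited). The gripper opens to 85 mm and grips with 20 to 120 N. Pads are 22 mm wide; open, the fingers measure 114 mm over their backs; the gripper's body (76 mm by 85 mm) begins 54 mm behind the grasp point. The pads swing forward as they close: fully open they stand 13 mm farther back than shut.
Start: joints at [-1.401, 0.053, 1.613, -0, 1.476, -0.119], TCP at [0.178, -0.599, 0.194] pointing down, gripper open.
Joint ranges: [-3.01, 3.01], [-1.01, 2.22], [0.06, 2.58], [-1.02, 4.17], [0.09, 2.62], [-3.14, 3.14]. Speed limits (rad/s): [2.57, 2.57, 3.14, 3.14, 3.14, 3.14].

INTERFACE

Orientations are given as a unit quaternion [w, x, y, z].
In Python, from plant import manip gives the robot as it stands.
- The arm moves only by the tool play_rows, never from a script. Its argument "plan" is a list of rows, each a list of 5 numbers: the shift along the tool's x, y, z in mm, then the turn about the tool's x in rad, then the closure, from -1 (fully open) to 1 (shut). A call has 1 to 8 rows; each row is the pose to reach, as a shift and turn from the pose commanded when the call began, along the tool's axes at that moment; what a row does not reach only later rows make up. A row lasts 1/8 s, in which the tool goes at most 62.5 mm and 10.7 degrees, less where a joint would pass 70% of its speed; a pose out of reach is approached as far as the arm can. A call with a gripper value outside its range is refused whole. The fingers move at their own pace and stop on an object; the grip force is fixed at half the most. Time passes only in rows, so rows that repeat a pose let the fingers close. It gives the time, the measured TCP pose, the force and the opening at its end, in the units of the state.
- manip.state(): the state, without advancing time (a new reading comes with each control period).
- manip.grab_frame(name): name is "scene" or "top" or "wrist"; returns a dict with "img" (384x512x3 uint8, red, green, blue), "range_z" (384x512 float32, m along the optical axis (not along the pixel's ray), 0 where there is no reading), "fx", "fy", "cx", "cy" (pixels), "origin" and "rotation" of the camera in the world. Camera axes: x right, y up, looking along -z (the intrinsics and any distortion apply to the point x, -y, -z); pixel columns grow to the right and rows downward; lengths in m; the calibration is good to about 2 mm. A picture is of the moment at which its call begins.
- manip.job_done(): hands the job in, once; it reports no verdict.
The state is a dict: "time": time; "joint_pos": joint angles; "joint_vel": joint speeds; "joint_efforts": joint torques, N m; "tool_pos": TCP position; "tool_rot": TCP orientation; "contact_force": force on the tool from outside, world axes, zero at the start; "ft_torque": the same for the moment, N m; "gripper_width": opening from 0.0 (shut) to 1.0 (fully open).
Only numpy, scipy, OpenCV 4.12 (cv2) and the standard library are available. Lean on these libraries where they do the work, as an engineer would, in place of code of your own. Each camera call takes 0.05 s, during which the arm holds its last target. There are 200 camera calls.

TASK

Lower the black and blue battery pack gently into the sloping tray on the robot's drive base, brass contacts uphill and lying flat on the tray floor; then swing the red cam lever up and over until it snaps closed across the pack. Do not bump the intake arm that hangs over the tray, and leave the tape roll, the gear and the gearmotor where they are.

Things in the scene. Friction and masses are not known exactly. Their poses are not given: they have to be found in the camera images.
- drive_base: aluminium drive base of a small competition robot, standing still on four black wheels with orange hubs, 300 x 280 mm, deck top 70 mm up. It cannot be moved. Origin on the table under its centre; its x axis points to its rear (away from the robot arm, uphill), z up
- intake_arm: fixed black intake arm, origin and axes as drive_base: two flat side plates at y = +-125 mm run from the rear of the deck (x = 130, z = 85) up and forward to a level steel cross tube, 20 mm thick, at x = 7, z = 304 mm, with two 38 mm rubber rollers. A vertical tool over the pack's fin in the tray meets the tube; a tool held square to the tray floor passes in front of it
- tray: fixed grey battery tray, tilted 30 degrees. Origin at the centre of its floor's top face (115 mm above the table); x points uphill along the floor (away from the robot arm), y level to its left, z square to the floor. Inside 126 x 66 mm; side walls and lower end wall 12 mm high, 4 mm thick; upper end wall 30 mm high with two brass contacts
- pack: battery pack, 0.3 to 0.55 kg, black with a blue band, 120 (x) x 60 (y) x 40 mm; origin under its centre. On top an orange fin to hold it by: 14 mm thick (y), 52 long (x -16 to +36), 30 high (z 40 to 70). Brass contacts on its +x end: that end goes uphill. Seated, its axes agree with the tray's and its origin lies at the tray's origin, with 3 mm play all round
- cam_lever (a joint): cam lever angle (rad), about the tray's x axis. 0 = open: points to the tray's +y, 20 deg above the tray floor's plane; grows as it swings up and over to -y. A spring resists up to the high point at 1.95 (about 8 N at the handle) and throws it back to below 0.5 if let go before; past it, it snaps shut by itself. Reads 2.77 shut on a seated pack, less if the pack sits proud, 2.83 with no pack
- lever_pivot (a point): pivot of the cam lever, at x = -42, y = +52, z = 48 mm in the tray frame (at the lower end of the tray's +y side), between two aluminium cheeks
- lever_handle (a point): point on the centreline of the lever's red handle, 95 mm from the pivot. The handle is 16 mm wide (along the tray's x), 14 mm thick, and runs from 67 to 113 mm from the pivot; the steel bar inside that is 12 mm wide
- tape_roll: blue roll of tape lying flat, 96 mm across, 25 mm high; origin under its centre. Bystander
- gear: orange printed gear lying flat, 78 mm across, 22 mm high at the hub; origin under its centre. Bystander
- gearmotor: black gearmotor with a square aluminium gearbox, lying down, about 100 mm long, 37 mm high; origin under its middle. Bystander
There are look-alikes about, which are no part of the job. Leave any brown, green or white look-alike of the pack alone.

How it is judged:
By the outcome, as a careful person would: the job done as asked, in the order asked, and still so for the second after the job is handed in, with the robot touching nothing.
It also fails if it takes over 58 s, if anything falls off the work surface, if the arm or the gripper's body presses on something with over 40 N, if the wrist force passes 120 N, or if a joint passes its speed limit or range.

## Working session

There is one attempt and no reset: what is moved stays moved. The work goes in short steps, Python scripts to look and compute and a tool call to move; the robot and the scene stay as the last step left them, time stands still between calls to the robot, and variables do not carry over. Pictures are saved under pics/ and viewed, about 8 in all and at most 12, crops included, and the job is handed in when it is done.

Besides the shell and the picture viewer there is one more tool, called after "Call:" as name(argument=value, ...), one argument or row to a line, values as JSON. play_rows: Moves the arm, as the interface text tells. Its arguments: {"type":"object","properties":{"plan":{"type":"array"}},"required":["plan"]}

```bash
mkdir -p pics; ls; cat > h.py <<'E'
import numpy as np, cv2, pickle
from scipy.spatial.transform import Rotation as R
from plant import manip
def Q(q): return R.from_quat([q[1],q[2],q[3],q[0]])
def grab(n,save=None):
    f=manip.grab_frame(n); pickle.dump(f,open(f'{n}.pkl','wb'))
    if save: cv2.imwrite(f'pics/{save}.png',f['img'][:,:,::-1])
    return f
def load(n): return pickle.load(open(f'{n}.pkl','rb'))
def crop(f,u0,v0,u1,v1,save,k=3):
    cv2.imwrite(f'pics/{save}.png',cv2.resize(f['img'][v0:v1,u0:u1,::-1],None,fx=k,fy=k,interpolation=cv2.INTER_CUBIC))
def world(f,u,v,z=None):
    u=np.asarray(u,float);v=np.asarray(v,float)
    d=f['range_z'][v.astype(int),u.astype(int)] if z is None else z
    p=np.stack([(u-f['cx'])/f['fx']*d,-(v-f['cy'])/f['fy']*d,-d*np.ones_like(u)],-1)
    Rm=np.array(f['rotation']); Rm=Rm if Rm.shape==(3,3) else Q(Rm).as_matrix()
    return p@Rm.T+np.array(f['origin'])
def cloud(f):
    v,u=np.mgrid[0:384,0:512]; return world(f,u.ravel(),v.ravel()).reshape(384,512,3)
def proj(f,P):
    Rm=np.array(f['rotation']); Rm=Rm if Rm.shape==(3,3) else Q(Rm).as_matrix()
    p=(np.atleast_2d(P)-f['origin'])@Rm; return np.stack([f['cx']-f['fx']*p[:,0]/p[:,2],f['cy']+f['fy']*p[:,1]/p[:,2]],-1)
E
python3 - <<'E'
from h import *
a=grab('scene');b=grab('top')
cv2.imwrite('pics/a.png',np.vstack([a['img'],b['img']])[:,:,::-1][:, :])
im=np.hstack([a['img'],b['img']])[:,:,::-1]
cv2.imwrite('pics/scene.png',cv2.resize(a['img'],(800,600))[:,:,::-1]);cv2.imwrite('pics/top.png',cv2.resize(b['img'],(800,600))[:,:,::-1])
for f in(a,b): print({k:v for k,v in f.items() if k not in('img','range_z')})
print(manip.state())
E
```

```text
pics
{'fx': 435.8814544704855, 'fy': 435.8814544704855, 'cx': 255.23212427859545, 'cy': 194.9388221582931, 'origin': array([ 1.45406804, -0.13246074,  1.05060409]), 'rotation': array([0.69713061, 0.28583795, 0.24985022, 0.60817797])}
{'fx': 450.441391247637, 'fy': 450.441391247637, 'cx': 256.98809711920916, 'cy': 191.1964971129719, 'origin': array([0.27012181, 0.0069229 , 1.64807586]), 'rotation': array([ 0.70791215,  0.05941614, -0.05982511, -0.70124965])}
{'time': 0.1, 'joint_pos': array([-1.40100620e+00,  5.32961425e-02,  1.61418276e+00,  1.49552074e-05,
        1.47600591e+00, -1.19016164e-01]), 'joint_vel': array([-0.00028166, -0.00115401, -0.00389269, -0.0014308 ,  0.00089369,
       -0.00018778]), 'joint_efforts': array([-7.81183826e-04, -3.94904244e+01, -3.71365643e+01, -2.30302776e-04,
        3.85642677e-03, -7.48483558e-06]), 'tool_pos': array([ 0.1778904 , -0.59847529,  0.19266717]), 'tool_rot': array([-0.10108451, -0.69973523, -0.1024223 ,  0.69975867]), 'contact_force': array([-0.43977341, -0.22984868, -0.3089832 ]), 'ft_torque': array([-0.03424337, -0.01908869, -0.04865737]), 'gripper_width': 1.00204265389531}
```

View pics/scene.png

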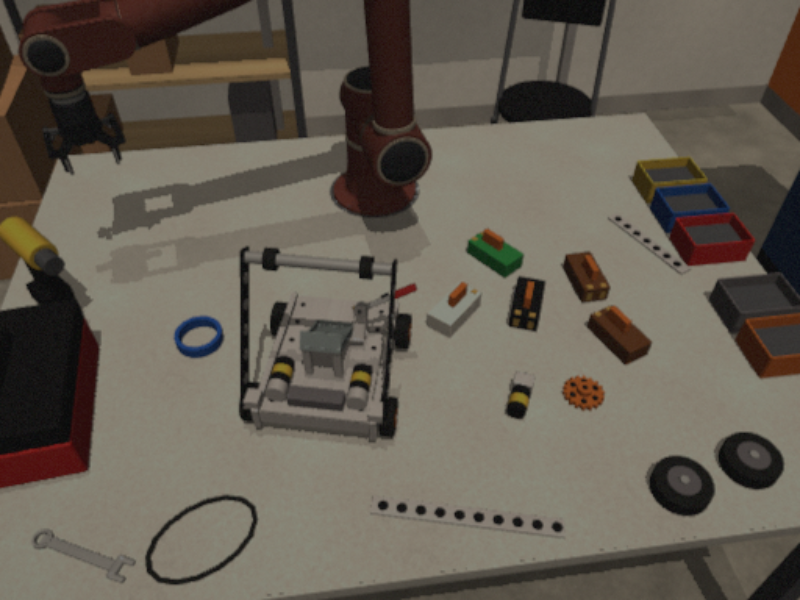

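View pics/top.png

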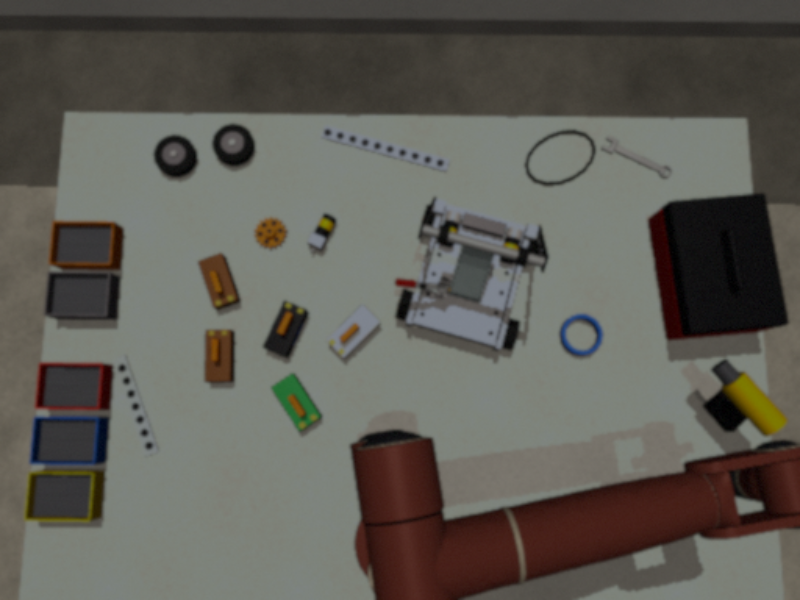

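Scene picture: the pack candidates are black (527,302), green (495,250), white (455,307), brown (585,275) and brown (619,333). Only the black one fits; I'll confirm its blue band in a crop. The drive base with its tray is at about (325,345), with the red lever at (400,293).

```bash
python3 - <<'E'
from h import *
a=load('scene');b=load('top')
def c(f,u0,v0,u1,v1): return cv2.resize(f['img'][v0:v1,u0:u1,::-1],(400,400),interpolation=cv2.INTER_CUBIC)
r1=np.hstack([c(a,300,160,370,230),c(b,150,180,220,250)])
cv2.imwrite('pics/c1.png',cv2.convertScaleAbs(r1,alpha=1.6,beta=15))
r2=np.hstack([c(a,150,150,270,270)[:],c(b,250,120,355,225)])
cv2.imwrite('pics/c2.png',cv2.convertScaleAbs(r2,alpha=1.3,beta=10))
E
```

```text
(no output)
```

View pics/c1.png

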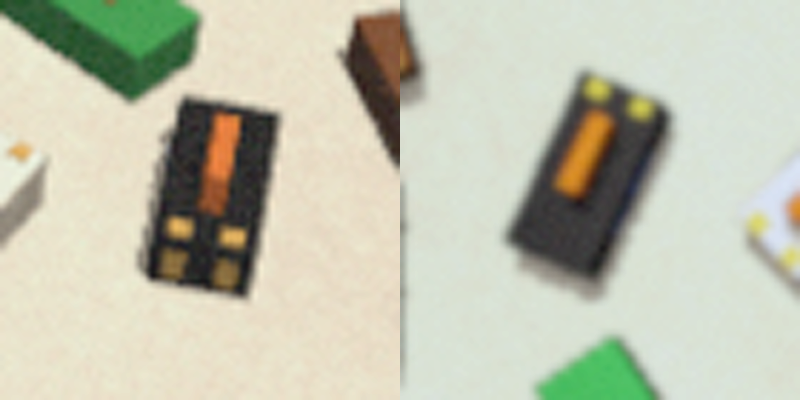

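View pics/c2.png

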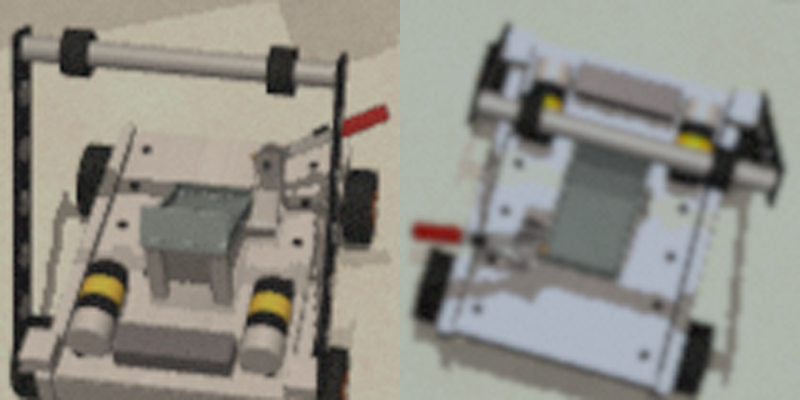

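```bash
python3 - <<'E'
from h import *
a=load('scene');b=load('top')
for n,f,bx in(('top',b,(150,180,220,250)),('scene',a,(310,165,360,225))):
    P=cloud(f); u0,v0,u1,v1=bx; S=P[v0:v1,u0:u1].reshape(-1,3); C=f['img'][v0:v1,u0:u1].reshape(-1,3).astype(int)
    dark=(C.max(1)<70)
    m=(S[:,2]>.030)&(S[:,2]<.05)&(C[:,1]<100)
    # keep cluster near fin
    fin=(C[:,0]>110)&(C[:,0]>1.6*C[:,2])&(S[:,2]>.055)
    c=S[fin].mean(0); print(n,'fin',c,fin.sum(),S[fin].max(0),S[fin].min(0))
    r=cv2.minAreaRect(S[fin][:,:2].astype(np.float32)*1000); print('finrect',r)
    T=S[m&dark]; T=T[np.linalg.norm(T[:,:2]-c[:2],axis=1)<.1]; print('top',len(T),T.mean(0),cv2.minAreaRect(T[:,:2].astype(np.float32)*1000))
    # tube
    S=P.reshape(-1,3); m=(S[:,2]>.285)&(S[:,2]<.34)&(S[:,0]>.3)&(S[:,0]<.8)&(abs(S[:,1]+.15)<.3)&(f['range_z'].ravel()>0)
    T=S[m]; print('tube',len(T),T[:,:2].mean(0),T.min(0),T.max(0)); 
    if len(T)>10: l=cv2.fitLine(T[:,:2].astype(np.float32),cv2.DIST_HUBER,0,.001,.001).ravel(); t=(T[:,:2]-l[2:])@l[:2]; print('line',l[:2],l[2:]+t.min()*l[:2],l[2:]+t.max()*l[:2],'ang',np.degrees(np.arctan2(l[1],l[0])), np.percentile(T[:,2],[5,50,95]))
# tray floor: top crop px (600,200)/400*105..
def tc(x,y): return 250+(x-400)*105/400,120+y*105/400
u0,v0=tc(565,205);u1,v1=tc(630,255)
P=cloud(b)[int(v0):int(v1),int(u0):int(u1)].reshape(-1,3)
print(P.min(0),P.max(0)); 
c=P.mean(0);n=np.linalg.svd(P-c)[2][2]; n*=np.sign(n[2]);print('floor',c,n,np.degrees(np.arccos(n[2])),'uphill',np.degrees(np.arctan2(-n[1],-n[0])), 'rms',((P-c)@n).std())
for x,y in [(570,150),(650,160),(548,262),(617,278),(558,205),(632,222)]:
    u,v=tc(x,y);print(x,y,world(b,u,v))
E
```

```text
top fin [0.47718493 0.25029241 0.07035734] 41 [0.50180331 0.28272658 0.07796111] [0.44512573 0.13963873 0.06360387]
finrect ((474.1908264160156, 209.18240356445312), (145.01707458496094, 41.3754768371582), 83.16474914550781)
top 411 [0.46391079 0.27705343 0.03978166] ((471.4305419921875, 276.4548645019531), (57.79017639160156, 118.95866394042969), 67.28071594238281)
tube 665 [ 0.60382649 -0.15014629] [ 0.5532521  -0.27492494  0.28553786] [ 0.664098   -0.02209271  0.328157  ]
line [0.2598464  0.96564996] [ 0.57107548 -0.27069229] [ 0.6372293  -0.02484923] ang 74.93905 [0.30464121 0.3129399  0.32311025]
scene fin [0.51628558 0.25922229 0.09878985] 35 [1.45406804 0.2830966  1.05060409] [ 0.4654016  -0.13246074  0.06644427]
finrect ((959.0062255859375, 71.480224609375), (10.666152954101562, 1070.793701171875), 67.0400619506836)
top 367 [0.48591357 0.27094829 0.04046231] ((480.35491943359375, 273.1777038574219), (57.854679107666016, 119.34852600097656), 67.51463317871094)
tube 1000 [ 0.617033   -0.15304152] [ 0.55690382 -0.27968795  0.28511551] [ 0.67591477 -0.02279388  0.32700594]
line [0.26500657 0.96424663] [ 0.58388799 -0.27474438] [ 0.65124586 -0.02965764] ang 74.63265 [0.29560669 0.31176464 0.32287338]
[ 0.55624301 -0.1788126   0.06153305] [ 0.59862645 -0.11770097  0.12081899]
floor [ 0.57820863 -0.14618067  0.10287488] [-0.48346487  0.16111858  0.86040835] 30.637537015543856 uphill -18.431069086309307 rms 0.00447264179610675
570 150 [ 0.64179867 -0.12193141  0.13020501]
650 160 [ 0.59043165 -0.1707765   0.30893472]
548 262 [ 0.54557017 -0.10462696  0.08906634]
617 278 [ 0.53005577 -0.16737592  0.09597834]
558 205 [ 0.59249225 -0.11151871  0.12159387]
632 222 [ 0.57711592 -0.17841781  0.1229677 ]
```

```bash
python3 - <<'E'
from h import *
s=manip.state();print(Q(s['tool_rot']).as_matrix().round(3))
r=np.array([.178,-.599,0]);r/=np.linalg.norm(r);print(Q(s['tool_rot']).inv().apply(r))
E
```

```text
[[-0.     0.285 -0.959]
 [ 0.002 -0.959 -0.285]
 [-1.    -0.002 -0.   ]]
[-1.87699040e-03  9.99998237e-01 -4.64033715e-05]
```

Call:
play_rows(
  plan=[
    [-62,0,0,0,-1],
    [-125,0,0,0,-1],
  ],
)

```text
time: 0.35
tool_pos: [0.1778, -0.5981, 0.3177]
tool_rot: [-0.1, -0.7, -0.103, 0.7]
contact_force: [1.1, -1.0, 0.2]
gripper_width: 1.004
```

Call:
play_rows(
  plan=[
    [0,62,0,0,-1],
    [0,125,0,0,-1],
    [0,187,0,0,-1],
    [0,250,0,0,-1],
    [0,312,0,0,-1],
    [0,375,0,0,-1],
    [0,437,0,0,-1],
    [0,500,0,0,-1],
  ],
)

```text
time: 1.35
tool_pos: [0.2813, -0.9471, 0.2763]
tool_rot: [0.113, 0.702, 0.091, -0.698]
contact_force: [-0.8, -0.1, -1.1]
gripper_width: 0.998
```

```bash
python3 - <<'E'
from h import *
s=manip.state();print(s['joint_pos'],s['joint_pos'][[1,2,4]].sum(),Q(s['tool_rot']).as_matrix().round(3))
E
```

```text
[-1.35824284  1.09363834  0.06057311  0.00346283  1.95620438 -0.07486952] 3.1104158328677096 [[ 0.01   0.285 -0.959]
 [-0.03  -0.958 -0.285]
 [-1.     0.031 -0.001]]
```

Call:
play_rows(
  plan=[
    [0,0,0,0,-1],
    [0,62,0,0,-1],
    [0,125,0,0,-1],
    [0,187,0,0,-1],
  ],
)

```text
time: 1.85
tool_pos: [0.2887, -0.972, 0.2573]
tool_rot: [0.133, 0.704, 0.07, -0.695]
contact_force: [-0.3, 0.0, 0.9]
gripper_width: 0.999
```

```bash
python3 - <<'E'
from h import *
s=manip.state();print(s['joint_pos'],s['joint_pos'][[1,2,4]].sum(),Q(s['tool_rot']).as_matrix().round(3))
E
```

```text
[-1.35735137  1.11754335  0.05497528  0.0067792   1.87917492 -0.07298934] 3.0516935501299227 [[ 0.025  0.284 -0.959]
 [-0.086 -0.955 -0.285]
 [-0.996  0.09   0.   ]]
```

Call:
play_rows(
  plan=[
    [0,0,0,0,-1],
  ],
)

```text
time: 1.98
tool_pos: [0.2887, -0.9718, 0.2542]
tool_rot: [0.132, 0.703, 0.071, -0.695]
contact_force: [-0.2, -0.8, 0.2]
gripper_width: 1.001
```

```bash
python3 - <<'E'
from h import *
s=manip.state();print(s['joint_pos'],s['joint_vel'],s['joint_pos'][[1,2,4]].sum(),Q(s['tool_rot']).as_matrix().round(3),s['tool_pos'])
E
```

```text
[-1.35735101  1.12005462  0.05591363  0.00681429  1.87942698 -0.07302237] [-0.00018803 -0.00262816 -0.01060389 -0.00201716  0.00248856 -0.0012491 ] 3.055395229964165 [[ 0.025  0.284 -0.959]
 [-0.083 -0.955 -0.285]
 [-0.996  0.086  0.   ]] [ 0.28866218 -0.97179415  0.25419806]
```

```bash
cat >> h.py <<'E'
def go(t,rot=None,s=None):
    s=s or manip.state(); r=Q(s['tool_rot']) if rot is None else rot
    d=r.inv().apply(np.array(t)-s['tool_pos'])*1000
    print('shift mm',d.round(1),'dist',np.linalg.norm(d).round(1)); return d
E
python3 -c "
from h import *
go([.42,-.12,.55])"
```

```text
shift mm [-362.  -750.7 -368.5] dist 911.2
```

Call:
play_rows(
  plan=[
    [-362,-750,-368,-0.87,-1],
    [-362,-750,-368,-0.87,-1],
    [-362,-750,-368,-0.87,-1],
    [-362,-750,-368,-0.87,-1],
    [-362,-750,-368,-0.87,-1],
    [-362,-750,-368,-0.87,-1],
    [-362,-750,-368,-0.87,-1],
    [-362,-750,-368,-0.87,-1],
  ],
)

```text
time: 2.98
tool_pos: [0.3582, -0.5256, 0.4131]
tool_rot: [-0.417, -0.582, -0.356, 0.6]
contact_force: [0.7, 0.1, -0.1]
gripper_width: 1.002
```

```bash
python3 -c "
from h import *
s=manip.state();print(s['joint_pos'],Q(s['tool_rot']).as_matrix().round(3))
go([.42,-.12,.55])"
```

```text
[-1.08100685 -0.02238078  1.3328348  -0.01734555  1.74305323 -0.67260271] [[ 0.026  0.916 -0.401]
 [-0.086 -0.398 -0.913]
 [-0.996  0.058  0.068]]
shift mm [-169.5  -96.9 -386. ] dist 432.5
```

Call:
play_rows(
  plan=[
    [-169,-97,-386,0,-1],
    [-169,-97,-386,0,-1],
    [-169,-97,-386,0,-1],
    [-169,-97,-386,0,-1],
    [-169,-97,-386,0,-1],
    [-169,-97,-386,0,-1],
    [-169,-97,-386,0,-1],
    [-169,-97,-386,0,-1],
  ],
)

```text
time: 3.98
tool_pos: [0.4198, -0.1192, 0.5524]
tool_rot: [-0.42, -0.583, -0.357, 0.597]
contact_force: [-0.4, -0.2, -0.1]
gripper_width: 0.997
```

```bash
python3 -c "
from h import *
f=grab('wrist');s=manip.state()
cv2.imwrite('pics/w1.png',cv2.resize(f['img'],(800,600))[:,:,::-1])
print({k:v for k,v in f.items() if k not in('img','range_z')},s['tool_pos'],Q(s['tool_rot']).as_matrix().round(3))
print('cam in tool',Q(s['tool_rot']).inv().apply(f['origin']-s['tool_pos']))
T=[.476,.275,.3];go(T)"
```

```text
{'fx': 277.96963876865465, 'fy': 277.96963876865465, 'cx': 255.98785164090748, 'cy': 189.3286458137323, 'origin': array([ 0.44287698, -0.034385  ,  0.72716648]), 'rotation': array([ 0.96138576, -0.18543775,  0.00600845, -0.20325886])} [ 0.41977287 -0.12081956  0.55064657] [[ 0.03   0.917 -0.398]
 [-0.085 -0.395 -0.915]
 [-0.996  0.061  0.066]]
cam in tool [-0.18247936 -0.00214252 -0.07655524]
shift mm [ 217.6 -120.  -401.1] dist 471.9
```

View pics/w1.png

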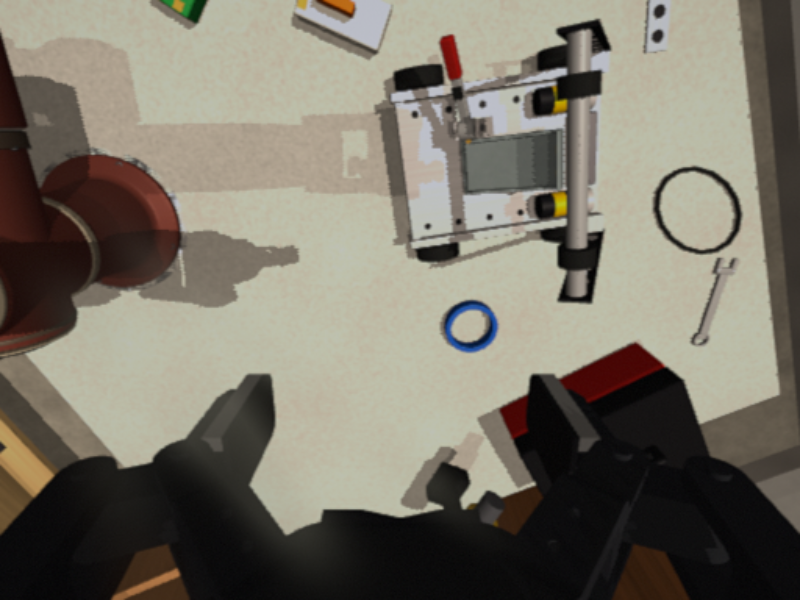

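```bash
python3 -c "
from h import *
f=load('wrist')
im=cv2.resize(f['img'][60:160,245:395],(750,500),interpolation=cv2.INTER_CUBIC)[:,:,::-1]
cv2.imwrite('pics/w1c.png',cv2.convertScaleAbs(im,alpha=1.2))
"
```

```text
(no output)
```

View pics/w1c.png

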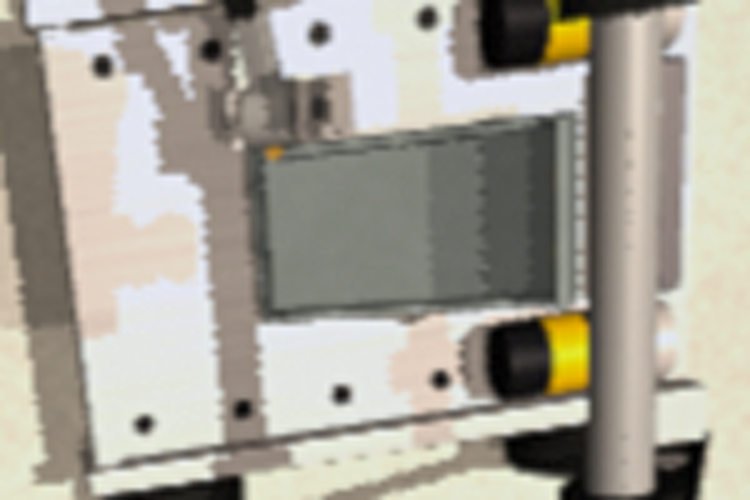

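```bash
python3 - <<'E'
from h import *
f=load('wrist')
px=lambda x,y:(245+x/5-.4,60+y/5-.4)
P=cloud(f)
u0,v0=px(290,180);u1,v1=px(460,285)
S=P[int(v0):int(v1),int(u0):int(u1)].reshape(-1,3);S=S[S[:,2]>.05]
A=np.c_[S[:,:2],np.ones(len(S))]
for _ in range(3):
    c=np.linalg.lstsq(A,S[:,2],rcond=None)[0];r=S[:,2]-A@c;k=abs(r)<2.5*r.std();S=S[k];A=A[k]
n=np.array([-c[0],-c[1],1]);n/=np.linalg.norm(n);print('n',n,'tilt',np.degrees(np.arccos(n[2])),'uphill az',np.degrees(np.arctan2(-n[1],-n[0])),r.std(),len(S))
# deck plane check height
for x,y in [(290,60),(180,300),(300,360),(400,350)]: 
    u,v=px(x,y);print('deck',P[int(v)-1:int(v)+2,int(u)-1:int(u)+2,2].ravel().round(3))
# tube
m=(P[...,2]>.29)&(P[...,2]<.34)&(P[...,0]>.5)&(P[...,0]<.75);T=P[m];l=cv2.fitLine(T[:,:2].astype(np.float32),cv2.DIST_HUBER,0,.001,.001).ravel();t=(T[:,:2]-l[2:])@l[:2]
print('tube ang',np.degrees(np.arctan2(l[1],l[0])),l[2:]+t.min()*l[:2],l[2:]+t.max()*l[:2],np.percentile(T[:,2],[2,50,98]))
# deck edges via plane z=.07: holes
def onz(x,y,z):
    u,v=px(x,y);p=world(f,[u],[v],1.)[0];o=f['origin'];d=p-o;return o+d*(z-o[2])/d[2]
H=np.array([onz(*q,.07) for q in [(102,66),(210,48),(319,33),(427,17),(144,424),(242,409),(341,394),(440,379)]])
print('holes',H[:,:2].round(4).tolist())
d1=H[3]-H[0];d2=H[7]-H[4];print('az',[np.degrees(np.arctan2(d[1],d[0])) for d in(d1,d2)],'az cross',[np.degrees(np.arctan2(*(H[i]-H[i+4])[[0,1]])) for i in range(4)],np.linalg.norm(H[:4]-H[4:],axis=1),np.linalg.norm(d1),np.linalg.norm(d2))
def onpl(x,y,off=0):
    u,v=px(x,y);p=world(f,[u],[v],1.)[0];o=f['origin'];d=p-o
    q=S.mean(0)+n*off; return o+d*((q-o)@n)/(d@n)
for nm,q,off in [('LL',(270,158),0),('LR',(273,311),0),('UL',(556,122),12e-3),('UR',(560,300),12e-3),('wallL',(557,115),.03),('wallR',(562,303),.03),('LLtop',(259,150),.012),('LRtop',(265,318),.012)]: print(nm,onpl(*q,off).round(4))
E
```

```text
n [-0.4811226   0.1288164   0.86713746] tilt 29.87232121593216 uphill az -14.98888711100585 0.0011817176846507828 698
deck [0.07  0.071 0.073 0.07  0.072 0.07  0.071 0.071 0.071]
deck [0.069 0.072 0.071 0.069 0.07  0.07  0.071 0.069 0.073]
deck [0.071 0.072 0.071 0.07  0.07  0.07  0.069 0.071 0.07 ]
deck [0.071 0.072 0.07  0.072 0.071 0.07  0.071 0.071 0.07 ]
tube ang 74.367386 [ 0.56870637 -0.27371612] [ 0.63751859 -0.02779894] [0.30049981 0.31341385 0.32392783]
holes [[0.5072, -0.0411], [0.5537, -0.0531], [0.6002, -0.0663], [0.6466, -0.079], [0.4651, -0.1955], [0.5111, -0.208], [0.5576, -0.2207], [0.6041, -0.2334]]
az [np.float64(-15.189369628732898), np.float64(-15.2517505577325)] az cross [np.float64(15.258161574274478), np.float64(15.375434092901873), np.float64(15.436316776335897), np.float64(15.357208777907124)] [0.1600183  0.16071045 0.16021321 0.16017577] 0.1443829815191882 0.1441059826748728
LL [ 0.5597 -0.1046  0.0859]
LR [ 0.5386 -0.1678  0.0836]
UL [ 0.6558 -0.1293  0.1567]
UR [ 0.6385 -0.1963  0.1571]
wallL [ 0.6504 -0.1242  0.1737]
wallR [ 0.6331 -0.1929  0.1743]
LLtop [ 0.5545 -0.0985  0.0959]
LRtop [ 0.5327 -0.1671  0.094 ]
```

```bash
python3 -c "
from h import *
go([.478,.28,.25])"
```

```text
shift mm [ 267.  -123.2 -409.8] dist 504.4
```

Call:
play_rows(
  plan=[
    [267,-123,-410,0,-1],
    [267,-123,-410,0,-1],
    [267,-123,-410,0,-1],
    [267,-123,-410,0,-1],
    [267,-123,-410,0,-1],
    [267,-123,-410,0,-1],
    [267,-123,-410,0,-1],
    [267,-123,-410,0,-1],
  ],
)

```text
time: 5.03
tool_pos: [0.4786, 0.2755, 0.249]
tool_rot: [-0.416, -0.583, -0.357, 0.6]
contact_force: [0.5, -0.6, 0.3]
gripper_width: 0.998
```

Call:
play_rows(
  plan=[
    [0,0,0,0,-1],
  ],
)

```text
time: 5.15
tool_pos: [0.4763, 0.2754, 0.2447]
tool_rot: [-0.416, -0.579, -0.359, 0.603]
contact_force: [0.8, -1.0, 0.2]
gripper_width: 0.998
```

```bash
python3 - <<'E'
from h import *
f=grab('wrist');s=manip.state();M=Q(s['tool_rot']).as_matrix()
P=cloud(f);C=f['img'].astype(int)
near=np.linalg.norm(P[...,:2]-[.478,.28],axis=2)<.09
top=near&(P[...,2]>.034)&(P[...,2]<.046)&(C.max(2)<90)
fin=near&(P[...,2]>.05)&(P[...,2]<.08)&(C[...,0]>1.6*C[...,2])
for n,m in(('top',top),('fin',fin)):
    T=P[m];print(n,m.sum(),cv2.minAreaRect(T[:,:2].astype(np.float32)*1000),np.percentile(T[:,2],[5,50,95]))
print(s['tool_pos'],M.round(3),s['joint_pos'])
im=cv2.resize(f['img'],(800,600))[:,:,::-1].copy()
cv2.imwrite('pics/w2.png',im)
E
```

```text
top 2842 ((474.85845947265625, 275.4232177734375), (59.45868682861328, 119.8045654296875), 67.77361297607422) [0.03875954 0.04033041 0.04166942]
fin 547 ((483.67626953125, 271.3077087402344), (14.272894859313965, 50.609554290771484), 66.46566772460938) [0.05349488 0.06995839 0.071599  ]
[0.47742718 0.27459447 0.24759632] [[ 0.02   0.916 -0.401]
 [-0.086 -0.398 -0.913]
 [-0.996  0.053  0.071]] [ 0.43675711 -0.12959776  1.70328213 -0.08634901  1.58606065  0.84797147]
```

View pics/w2.png

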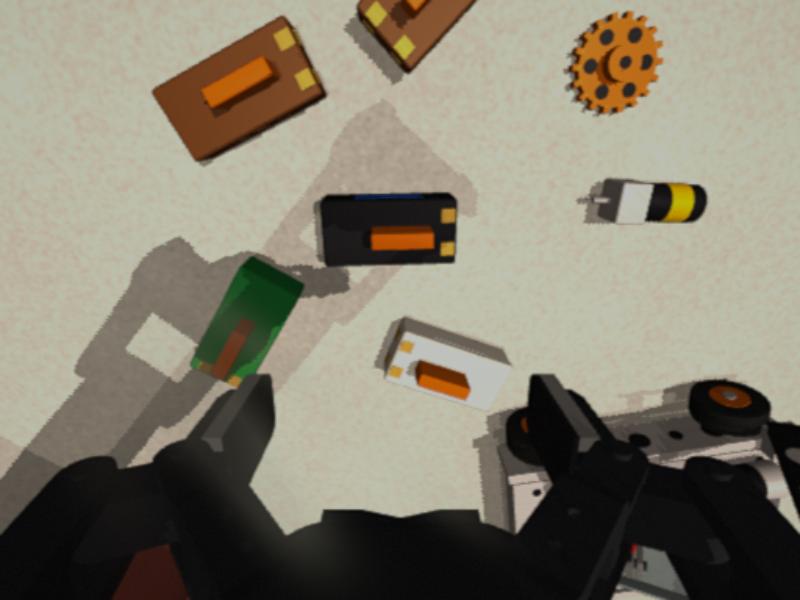

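```bash
python3 -c "
from h import *
go([.33,.82,.40])"
```

```text
shift mm [-201.6 -344.  -428.3] dist 585.2
```

Call:
play_rows(
  plan=[
    [-202,-344,-428,-1.59,-1],
    [-202,-344,-428,-1.59,-1],
    [-202,-344,-428,-1.59,-1],
    [-202,-344,-428,-1.59,-1],
    [-202,-344,-428,-1.59,-1],
    [-202,-344,-428,-1.59,-1],
    [-202,-344,-428,-1.59,-1],
    [-202,-344,-428,-1.59,-1],
  ],
)

```text
time: 6.2
tool_pos: [0.3535, 0.7409, 0.3853]
tool_rot: [0.702, 0.143, 0.67, -0.193]
contact_force: [1.2, 0.4, 0.8]
gripper_width: 1.001
```

```bash
cat >> h.py <<'E'
def tilt():
    s=manip.state();M=Q(s['tool_rot']).as_matrix();x=M[:,0]
    print('t',s['time'],'pos',s['tool_pos'].round(4),'j',s['joint_pos'].round(3),'\nyaz',np.degrees(np.arctan2(M[1,1],M[0,1])).round(2),'yelev',np.degrees(np.arcsin(M[2,1])).round(2),'tilt',np.degrees(np.arccos(-x[2])).round(2),'toward az',np.degrees(np.arctan2(x[1],x[0])).round(1),'tilt y,z comp',np.degrees(np.arcsin(M[2,1])).round(2),np.degrees(np.arcsin(M[2,2])).round(2),'F',s['contact_force'].round(1),'w',s['gripper_width'])
E
python3 -c "
from h import *
tilt();go([.345,.86,.40])"
```

```text
t 6.2 pos [0.3535 0.7409 0.3853] j [ 1.059  0.565  0.682 -0.067  1.95  -0.054] 
yaz 62.39 yelev -3.36 tilt 4.84 toward az -71.4 tilt y,z comp -3.36 3.49 F [1.2 0.4 0.8] w 1.0010767589127605
shift mm [-24.4 100.5 -61.4] dist 120.3
```

Call:
play_rows(
  plan=[
    [-15,60,-20,-0.09,-1],
    [-15,120,-20,-0.09,-1],
    [-15,180,-20,-0.09,-1],
    [-15,240,-20,-0.09,-1],
    [-15,290,-20,-0.09,-1],
    [-15,340,-20,-0.09,-1],
  ],
)

```text
time: 6.95
tool_pos: [0.404, 0.8636, 0.3254]
tool_rot: [0.712, 0.127, 0.675, -0.149]
contact_force: [0.4, -0.2, -0.1]
gripper_width: 1.003
```

```bash
python3 -c "
from h import *
tilt()"
```

```text
t 6.95 pos [0.404  0.8636 0.3254] j [ 1.075  1.047  0.055 -0.067  2.054 -0.134] 
yaz 67.46 yelev -1.19 tilt 3.49 toward az -42.4 tilt y,z comp -1.19 3.28 F [ 0.4 -0.2 -0.1] w 1.0031399837514128
```

Call:
play_rows(
  plan=[
    [0,40,0,0,-1],
    [0,80,0,0,-1],
    [0,80,0,0,-1],
  ],
)

```text
time: 7.32
tool_pos: [0.4105, 0.8868, 0.2956]
tool_rot: [0.715, 0.139, 0.672, -0.135]
contact_force: [-0.1, -0.8, -0.3]
gripper_width: 1.002
```

```bash
python3 -c "
from h import *
tilt()
M=Q(manip.state()['tool_rot']).as_matrix()
# TCP = grasp point + 19mm along tool x (pads closed on 14mm: approx)
g=np.array([.4841,.2716,.056]);t=g+.019*M[:,0];print(t)
go(t-[0,0,-.12])"
```

```text
t 7.325 pos [0.4105 0.8868 0.2956] j [ 1.08   1.077  0.056 -0.062  1.985 -0.127] 
yaz 67.69 yelev 0.95 tilt 3.49 toward az -6.5 tilt y,z comp 0.95 3.36 F [-0.1 -0.8 -0.3] w 1.001966776234746
[0.48524898 0.27146978 0.03703522]
shift mm [ 147.  -543.1  294.7] dist 635.1
```

Call:
play_rows(
  plan=[
    [147,-543,295,0,0],
    [147,-543,295,0,0],
    [147,-543,295,0,0],
    [147,-543,295,0,0],
    [147,-543,295,0,0],
    [147,-543,295,0,0],
    [147,-543,295,0,0],
    [147,-543,295,0,0],
  ],
)

```text
time: 8.32
tool_pos: [0.467, 0.4429, 0.1997]
tool_rot: [0.716, 0.14, 0.671, -0.134]
contact_force: [1.1, -0.6, -0.3]
gripper_width: 0.498
```

```bash
python3 -c "
from h import *
tilt();go([.4851,.2715,.10])"
```

```text
t 8.325 pos [0.467  0.4429 0.1997] j [ 0.665  0.061  1.595 -0.043  1.437 -0.512] 
yaz 67.69 yelev 1.17 tilt 3.68 toward az -3.8 tilt y,z comp 1.17 3.49 F [ 1.1 -0.6 -0.3] w 0.49825873017063577
shift mm [ 101.3 -153.7   75.8] dist 199.1
```

Call:
play_rows(
  plan=[
    [80,-154,76,0,0],
    [80,-154,76,0,0],
    [80,-154,76,0,0],
    [80,-154,76,0,0],
    [80,-154,76,0,0],
  ],
)

```text
time: 8.95
tool_pos: [0.4839, 0.2729, 0.1217]
tool_rot: [0.716, 0.14, 0.671, -0.135]
contact_force: [-0.3, 0.6, 1.3]
gripper_width: 0.497
```

```bash
python3 -c "
from h import *
tilt();go([.4851,.2715,.046])"
```

```text
t 8.95 pos [0.4839 0.2729 0.1217] j [ 0.396 -0.097  1.884 -0.03   1.298 -0.776] 
yaz 67.64 yelev 1.14 tilt 3.66 toward az -4.3 tilt y,z comp 1.14 3.48 F [-0.3  0.6  1.3] w 0.4968828061440528
shift mm [75.6 -2.3 -3. ] dist 75.7
```

Call:
play_rows(
  plan=[
    [40,-2,-3,0,0],
    [60,-2,-3,0,0],
    [75,-2,-3,0,0],
    [75,-2,-3,0,0],
    [75,-2,-3,0,1],
    [75,-2,-3,0,1],
    [75,-2,-3,0,1],
    [75,-2,-3,0,1],
  ],
)

```text
time: 9.95
tool_pos: [0.484, 0.271, 0.0451]
tool_rot: [0.715, 0.139, 0.672, -0.135]
contact_force: [0.1, -0.5, -0.4]
gripper_width: 0.004
```

```bash
python3 -c "
from h import *
tilt()"
```

```text
t 9.95 pos [0.484  0.271  0.0451] j [ 0.393 -0.01   1.938 -0.032  1.16  -0.775] 
yaz 67.65 yelev 1.0 tilt 3.54 toward az -5.9 tilt y,z comp 1.0 3.39 F [ 0.1 -0.5 -0.4] w 0.00441484396614214
```

The jaws shut fully on nothing, so the grasp missed. I'll look before moving again.

```bash
python3 - <<'E'
from h import *
f=grab('wrist');g=grab('scene')
a=cv2.resize(f['img'],(533,400));b=cv2.resize(g['img'][150:240,290:380],(266,266));b=np.vstack([b,np.zeros((134,266,3),np.uint8)])
cv2.imwrite('pics/w3.png',np.hstack([a,b])[:,:,::-1])
E
```

```text
(no output)
```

View pics/w3.png

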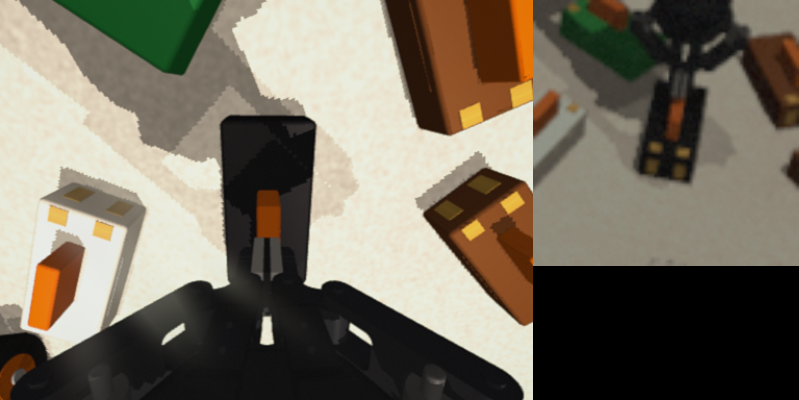

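```bash
python3 - <<'E'
from h import *
f=load('wrist');s=manip.state();g=load('scene')
P=cloud(f);C=f['img'].astype(int)
k=512/533
print('TCP px',proj(f,s['tool_pos'])/k,'scene',proj(g,s['tool_pos']))
h=np.radians(-22.2);X=np.array([np.cos(h),np.sin(h),0]);Y=np.array([-X[1],X[0],0]);o=np.array([.4749,.2754,0])
for x in(-16,36):print('fin top',x,proj(f,o+X*x/1e3+[0,0,.07])/k, proj(f,o+X*x/1e3+[0,0,.04])/k)
for v in range(180,300,8):
    print(v,[(P[int(v*k),int(u*k)].round(3).tolist(),C[int(v*k),int(u*k)].tolist()) for u in(256,267,278)])
near=np.linalg.norm(P[...,:2]-[.478,.28],axis=2)<.09
top=near&(P[...,2]>.034)&(P[...,2]<.046)&(C.max(2)<90)
T=P[top];print(cv2.minAreaRect(T[:,:2].astype(np.float32)*1000))
E
```

```text
TCP px [[267.5565228  226.05563392]] scene [[337.27193268 189.83327869]]
fin top -16 [[269.77244391 204.65515361]] [[268.44190557 187.4340564 ]]
fin top 36 [[269.7116138  281.46040397]] [[268.5063583  255.46905959]]
180 [([0.451, 0.276, 0.041], [13, 13, 13]), ([0.454, 0.283, 0.041], [12, 13, 12]), ([0.457, 0.289, 0.041], [17, 17, 17])]
188 [([0.457, 0.273, 0.04], [15, 14, 15]), ([0.459, 0.28, 0.041], [14, 14, 14]), ([0.463, 0.287, 0.04], [15, 13, 14])]
196 [([0.462, 0.271, 0.041], [15, 15, 15]), ([0.46, 0.28, 0.054], [98, 43, 5]), ([0.465, 0.286, 0.048], [82, 40, 15])]
204 [([0.467, 0.269, 0.041], [19, 15, 15]), ([0.46, 0.279, 0.065], [99, 43, 4]), ([0.463, 0.286, 0.065], [97, 43, 6])]
212 [([0.472, 0.267, 0.042], [25, 17, 16]), ([0.463, 0.278, 0.07], [131, 57, 7]), ([0.466, 0.284, 0.07], [127, 56, 6])]
220 [([0.478, 0.264, 0.041], [23, 14, 14]), ([0.468, 0.276, 0.071], [130, 56, 5]), ([0.471, 0.282, 0.07], [126, 55, 5])]
228 [([0.484, 0.262, 0.041], [21, 17, 16]), ([0.472, 0.274, 0.071], [130, 56, 4]), ([0.475, 0.28, 0.07], [125, 55, 7])]
236 [([0.489, 0.259, 0.04], [19, 12, 14]), (
[... 313 characters left out ...]
260 [([0.467, 0.27, 0.108], [75, 71, 66]), ([0.469, 0.275, 0.109], [15, 15, 15]), ([0.471, 0.28, 0.108], [75, 70, 65])]
268 [([0.466, 0.271, 0.116], [75, 71, 67]), ([0.468, 0.275, 0.116], [16, 15, 15]), ([0.47, 0.28, 0.117], [75, 70, 66])]
276 [([0.465, 0.271, 0.124], [24, 24, 23]), ([0.47, 0.274, 0.12], [24, 23, 22]), ([0.469, 0.28, 0.124], [16, 16, 17])]
284 [([0.465, 0.271, 0.128], [32, 32, 29]), ([0.473, 0.273, 0.12], [27, 25, 24]), ([0.468, 0.28, 0.13], [17, 17, 18])]
292 [([0.465, 0.272, 0.134], [38, 38, 35]), ([0.476, 0.272, 0.121], [32, 31, 29]), ([0.468, 0.279, 0.134], [21, 20, 18])]
((474.1261291503906, 274.5970153808594), (59.50532150268555, 117.86934661865234), 67.12254333496094)
```

```bash
python3 - <<'E'
from h import *
f=load('wrist');s=manip.state();g=load('scene');r=Q(s['tool_rot'])
for n,F in(('w',f),('s',g)):
    P=cloud(F).reshape(-1,3);C=F['img'].reshape(-1,3).astype(int);L=r.inv().apply(P-s['tool_pos'])*1000
    m=(abs(L[:,1])<25)&(abs(L[:,2])<30)&(L[:,0]>-110)&(L[:,0]<10)&(P[:,2]>.074)
    o=np.argsort(-L[m,0])[:12];print(n,m.sum());print(np.c_[L[m][o].round(0),P[m][o].round(3)*1000,C[m][o]].astype(int))
s=manip.state();print(s['joint_efforts'])
E
```

```text
w 7499
[[-41   4 -11 473 279  85  83  63  52]
 [-41   2 -11 472 277  85  83  64  52]
 [-41   3 -11 472 278  86  84  64  52]
 [-42  -7 -11 468 269  86  45  42  40]
 [-42   4 -11 472 279  86  83  62  51]
 [-42  -5 -11 469 271  86  82  64  52]
 [-42  -1 -11 470 275  86  52  27  14]
 [-42  -6 -11 469 270  86  79  62  53]
 [-42  -5 -12 469 271  86  83  63  51]
 [-42   3 -12 472 278  86  84  64  52]
 [-42  -3 -12 469 272  86  84  64  52]
 [-42  -3 -12 469 273  86  84  63  52]]
s 182
[[-29   5  28 510 265  75 123  61  28]
 [-29   8  23 507 269  76 101  55  25]
 [-41   1   9 490 269  87  46  42  38]
 [-41   5   8 491 272  87  70  64  56]
 [-44  -5   9 487 263  89  64  62  57]
 [-44  -2  13 493 265  90  55  50  46]
 [-46  -6   6 485 264  91  53  52  49]
 [-47  -9   3 480 261  91  25  24  26]
 [-47  10   3 488 279  92  25  24  25]
 [-47  -2  12 491 265  93  66  64  58]
 [-47   4  11 492 271  93  69  66  61]
 [-49   4   7 489 272  94  65  61  58]]
[ 1.17776370e-03 -3.31136835e+01 -3.35388815e+01 -8.73281993e-02
 -1.71093098e-01  2.70948669e-05]
```

Both cameras put the fingertips about 41 mm behind the reported TCP along tool x. The jaws therefore shut above the fin. I'll allow for this offset from here on: open, go 40 mm further in, and close.

Call:
play_rows(
  plan=[
    [0,0,0,0,0],
    [0,0,0,0,0],
    [0,0,0,0,0],
    [20,0,0,0,0],
    [40,0,0,0,0],
    [40,0,0,0,0],
    [40,0,0,0,1],
    [40,0,0,0,1],
  ],
)

```text
time: 11.05
tool_pos: [0.4858, 0.2707, 0.0042]
tool_rot: [0.715, 0.139, 0.672, -0.135]
contact_force: [0.7, 0.6, -2.4]
gripper_width: 0.152
```

Call:
play_rows(
  plan=[
    [0,0,0,0,1],
    [0,0,0,0,1],
    [0,0,0,0,1],
  ],
)

```text
time: 11.42
tool_pos: [0.4855, 0.2704, 0.0041]
tool_rot: [0.714, 0.139, 0.672, -0.135]
contact_force: [-0.6, 1.2, -3.6]
gripper_width: 0.151
```

```bash
python3 -c "
from h import *
tilt()"
```

```text
t 11.425 pos [0.4855 0.2704 0.0041] j [ 0.391  0.052  1.953 -0.033  1.085 -0.775] 
yaz 67.67 yelev 0.92 tilt 3.43 toward az -6.9 tilt y,z comp 0.92 3.31 F [-0.6  1.2 -3.6] w 0.1514552528600091
```

Call:
play_rows(
  plan=[
    [-30,0,0,0,1],
    [-90,0,0,0,1],
    [-150,0,0,0,1],
    [-210,0,0,0,1],
    [-270,0,0,0,1],
    [-330,0,0,0,1],
    [-390,0,0,0,1],
    [-440,0,0,0,1],
  ],
)

```text
time: 12.42
tool_pos: [0.459, 0.2734, 0.446]
tool_rot: [0.715, 0.139, 0.672, -0.135]
contact_force: [0.7, 0.4, -5.2]
gripper_width: 0.152
```

```bash
python3 -c "
from h import *
tilt();go([.80,-.222,.52])"
```

```text
t 12.425 pos [0.459  0.2734 0.446 ] j [ 0.416 -0.223  1.462 -0.032  1.85  -0.774] 
yaz 67.66 yelev 0.99 tilt 3.53 toward az -6.0 tilt y,z comp 0.99 3.39 F [ 0.7  0.4 -5.2] w 0.15180029104961326
shift mm [ -49.8 -327.2  507.6] dist 606.0
```

Call:
play_rows(
  plan=[
    [-50,-327,508,-0.123,1],
    [-50,-327,508,-0.123,1],
    [-50,-327,508,-0.123,1],
    [-50,-327,508,-0.123,1],
    [-50,-327,508,-0.123,1],
    [-50,-327,508,-0.123,1],
    [-50,-327,508,-0.123,1],
    [-50,-327,508,-0.123,1],
  ],
)

```text
time: 13.42
tool_pos: [0.7419, -0.1367, 0.5039]
tool_rot: [0.721, 0.095, 0.68, -0.094]
contact_force: [1.2, 0.7, -4.2]
gripper_width: 0.155
```

```bash
python3 -c "
from h import *
tilt();go([.95,-.276,.58])"
```

```text
t 13.425 pos [ 0.7419 -0.1367  0.5039] j [-0.285  0.338  0.781  0.012  1.964 -1.584] 
yaz 74.69 yelev 0.56 tilt 3.38 toward az -5.7 tilt y,z comp 0.56 3.34 F [ 1.2  0.7 -4.2] w 0.15526916061330145
shift mm [-62.9 -78.7 241.5] dist 261.7
```

Call:
play_rows(
  plan=[
    [-45,-60,60,0,1],
    [-45,-60,120,0,1],
    [-45,-60,180,0,1],
    [-45,-60,230,0,1],
    [-45,-60,280,0,1],
    [-45,-60,330,0,1],
    [-45,-60,380,0,1],
    [-45,-60,430,0,1],
  ],
)

```text
time: 14.42
tool_pos: [0.8873, -0.2372, 0.4701]
tool_rot: [0.737, 0.093, 0.663, -0.096]
contact_force: [0.2, 0.6, -4.4]
gripper_width: 0.152
```

```bash
python3 -c "
from h import *
tilt()"
```

```text
t 14.425 pos [ 0.8873 -0.2372  0.4701] j [-0.348  0.891  0.055  0.021  2.092 -1.641] 
yaz 74.73 yelev 0.56 tilt 6.03 toward az -10.0 tilt y,z comp 0.56 6.0 F [ 0.2  0.6 -4.4] w 0.15180635343795923
```

Call:
play_rows(
  plan=[
    [-30,0,60,0,1],
    [-60,0,120,0,1],
    [-90,0,180,0,1],
    [-120,0,240,0,1],
    [-150,0,300,0,1],
    [-180,0,360,0,1],
    [-200,0,400,0,1],
    [-220,0,440,0,1],
  ],
)

```text
time: 15.42
tool_pos: [0.8979, -0.2422, 0.4736]
tool_rot: [0.75, 0.091, 0.648, -0.097]
contact_force: [0.2, 0.3, -4.6]
gripper_width: 0.154
```

```bash
python3 -c "
from h import *
tilt()"
```

```text
t 15.425 pos [ 0.8979 -0.2422  0.4736] j [-0.351  0.889  0.055  0.025  2.054 -1.641] 
yaz 74.7 yelev 0.58 tilt 8.35 toward az -11.3 tilt y,z comp 0.58 8.33 F [ 0.2  0.3 -4.6] w 0.15368501750269775
```

Call:
play_rows(
  plan=[
    [0,0,62,0,1],
    [0,0,125,0,1],
  ],
)

```text
time: 15.68
tool_pos: [0.9272, -0.2504, 0.446]
tool_rot: [0.763, 0.089, 0.632, -0.099]
contact_force: [0.6, 0.2, -4.9]
gripper_width: 0.151
```

```bash
python3 -c "
from h import *
tilt()"
```

```text
t 15.675 pos [ 0.9272 -0.2504  0.446 ] j [-0.35   0.922  0.055  0.028  1.98  -1.639] 
yaz 74.7 yelev 0.6 tilt 10.67 toward az -12.1 tilt y,z comp 0.6 10.65 F [ 0.6  0.2 -4.9] w 0.15129629056255087
```

Call:
play_rows(
  plan=[
    [0,0,62,0,1],
    [0,0,125,0,1],
  ],
)

```text
time: 15.92
tool_pos: [0.9527, -0.2576, 0.4246]
tool_rot: [0.776, 0.087, 0.616, -0.101]
contact_force: [-0.5, 0.5, -5.0]
gripper_width: 0.154
```

```bash
python3 -c "
from h import *
tilt()"
```

```text
t 15.925 pos [ 0.9527 -0.2576  0.4246] j [-0.349  0.949  0.055  0.031  1.911 -1.638] 
yaz 74.7 yelev 0.62 tilt 13.07 toward az -12.6 tilt y,z comp 0.62 13.05 F [-0.5  0.5 -5. ] w 0.1543368440527869
```

Call:
play_rows(
  plan=[
    [-20,0,60,0,1],
  ],
)

```text
time: 16.05
tool_pos: [0.9615, -0.2602, 0.4308]
tool_rot: [0.787, 0.085, 0.602, -0.102]
contact_force: [0.1, 0.1, -5.8]
gripper_width: 0.156
```

```bash
python3 -c "
from h import *
tilt()"
```

```text
t 16.05 pos [ 0.9615 -0.2602  0.4308] j [-0.349  0.944  0.057  0.034  1.879 -1.637] 
yaz 74.71 yelev 0.64 tilt 15.13 toward az -12.9 tilt y,z comp 0.64 15.12 F [ 0.1  0.1 -5.8] w 0.15615359887949096
```

Call:
play_rows(
  plan=[
    [-30,0,120,0,1],
    [-60,0,240,0,1],
    [-60,0,240,0,1],
  ],
)

```text
time: 16.42
tool_pos: [0.9727, -0.2639, 0.4417]
tool_rot: [0.802, 0.083, 0.582, -0.104]
contact_force: [-0.1, 0.6, -5.3]
gripper_width: 0.152
```

```bash
python3 -c "
from h import *
tilt()"
```

```text
t 16.425 pos [ 0.9727 -0.2639  0.4417] j [-0.35   0.938  0.055  0.037  1.837 -1.637] 
yaz 74.71 yelev 0.63 tilt 17.99 toward az -13.4 tilt y,z comp 0.63 17.98 F [-0.1  0.6 -5.3] w 0.1524420177926619
```

Call:
play_rows(
  plan=[
    [-20,0,60,0,1],
  ],
)

```text
time: 16.55
tool_pos: [0.9798, -0.2662, 0.451]
tool_rot: [0.812, 0.081, 0.568, -0.106]
contact_force: [0.5, 0.0, -5.3]
gripper_width: 0.152
```

Call:
play_rows(
  plan=[
    [-20,0,60,0,1],
  ],
)

```text
time: 16.68
tool_pos: [0.9852, -0.268, 0.4665]
tool_rot: [0.824, 0.079, 0.551, -0.107]
contact_force: [0.7, 0.5, -4.4]
gripper_width: 0.153
```

Call:
play_rows(
  plan=[
    [-20,0,60,0,1],
  ],
)

```text
time: 16.8
tool_pos: [0.9895, -0.2696, 0.4826]
tool_rot: [0.834, 0.077, 0.535, -0.109]
contact_force: [-0.8, -0.6, -4.3]
gripper_width: 0.154
```

Call:
play_rows(
  plan=[
    [-20,0,60,0,1],
  ],
)

```text
time: 16.92
tool_pos: [0.9929, -0.2709, 0.4989]
tool_rot: [0.844, 0.075, 0.52, -0.11]
contact_force: [-0.6, -0.1, -4.7]
gripper_width: 0.155
```

Call:
play_rows(
  plan=[
    [-20,0,60,0,1],
  ],
)

```text
time: 17.05
tool_pos: [0.9955, -0.2719, 0.5163]
tool_rot: [0.853, 0.073, 0.504, -0.111]
contact_force: [-0.3, -0.4, -3.9]
gripper_width: 0.151
```

```bash
python3 -c "
from h import *
tilt()"
```

```text
t 17.05 pos [ 0.9955 -0.2719  0.5163] j [-0.355  0.88   0.056  0.053  1.707 -1.635] 
yaz 74.73 yelev 0.67 tilt 28.73 toward az -14.1 tilt y,z comp 0.67 28.72 F [-0.3 -0.4 -3.9] w 0.15081142511186743
```

```bash
cat >> h.py <<'E'
def packpose(f,s,save=None):
    """pack top plane and rect from wrist view, in tool frame (true tip 41mm behind)"""
    r=Q(s['tool_rot']);P=cloud(f);L=r.inv().apply((P.reshape(-1,3)-s['tool_pos']))*1000;C=f['img'].reshape(-1,3).astype(int)
    m=(abs(L[:,1])<36)&(abs(L[:,2])<90)&(L[:,0]>-48)&(L[:,0]<-20)&(C.max(1)<80)&(f['range_z'].ravel()>0)
    S=L[m];A=np.c_[S[:,1:],np.ones(len(S))]
    for _ in range(4):
        c=np.linalg.lstsq(A,S[:,0],rcond=None)[0];e=S[:,0]-A@c;k=abs(e)<2.5*e.std()+.3;S=S[k];A=A[k]
    n=np.array([-1,c[0],c[1]]);n/=np.linalg.norm(n)
    print('n px',len(S),'rms',e.std().round(2),'plane x at axis',c[2].round(1),'normal world',r.apply(n).round(4),'tilt',np.degrees(np.arccos(r.apply(n)[2])).round(2),'uphill az',np.degrees(np.arctan2(*-r.apply(n)[[1,0]])).round(2))
    print('yz extent',np.percentile(S[:,1:],[.5,99.5],axis=0).round(1).tolist(),cv2.minAreaRect(S[:,1:].astype(np.float32)))
    return S,n
E
python3 - <<'E'
from h import *
f=grab('wrist');s=manip.state();packpose(f,s)
cv2.imwrite('pics/w4.png',f['img'][:,:,::-1])
E
```

```text
n px 11972 rms 0.63 plane x at axis -33.9 normal world [-0.4231  0.1041  0.9001] tilt 25.83 uphill az -13.83
yz extent [[-29.8, -68.9], [28.1, 9.6]] ((-0.8511390686035156, -27.485130310058594), (58.9370002746582, 84.5453109741211), 0.000262572371866554)
```

View pics/w4.png

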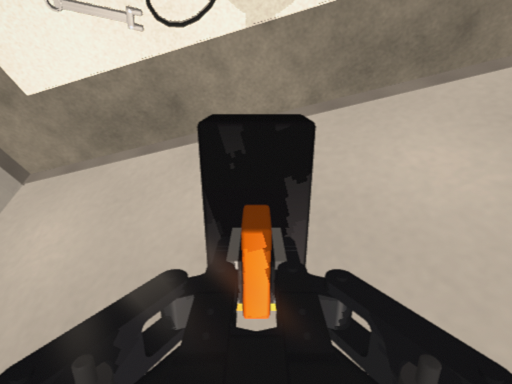

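Call:
play_rows(
  plan=[
    [-20,-15,58,0,1],
  ],
)

```text
time: 17.23
tool_pos: [0.9935, -0.2852, 0.5322]
tool_rot: [0.861, 0.071, 0.491, -0.112]
contact_force: [0.2, -0.9, -5.3]
gripper_width: 0.152
```

Call:
play_rows(
  plan=[
    [-16,-15,46,0,1],
  ],
)

```text
time: 17.35
tool_pos: [0.9887, -0.3014, 0.5503]
tool_rot: [0.869, 0.069, 0.477, -0.115]
contact_force: [-0.2, -0.2, -5.4]
gripper_width: 0.153
```

```bash
python3 - <<'E'
from h import *
tilt();f=grab('wrist');s=manip.state();packpose(f,s)
E
```

```text
t 17.35 pos [ 0.9887 -0.3014  0.5503] j [-0.391  0.853  0.056  0.075  1.672 -1.662] 
yaz 74.66 yelev 0.58 tilt 32.37 toward az -14.4 tilt y,z comp 0.58 32.36 F [-0.2 -0.2 -5.4] w 0.15287077473037677
n px 11980 rms 0.64 plane x at axis -34.0 normal world [-0.477   0.1211  0.8705] tilt 29.48 uphill az -14.25
yz extent [[-26.6, -69.2], [31.2, 9.6]] ((2.278635025024414, -27.434383392333984), (58.804054260253906, 84.48301696777344), 0.0254056453704834)
```

```bash
cat >> h.py <<'E'
AZ=np.radians(-15.25);O=np.array([.6025,-.1499,.1155])
TX=np.array([np.cos(AZ)*np.cos(np.pi/6),np.sin(AZ)*np.cos(np.pi/6),.5]);TY=np.array([-np.sin(AZ),np.cos(AZ),0]);TZ=np.cross(TX,TY)
def seat(S,n,yc,s,d,zlow=None):
    """shift for pack origin to be d mm above the tray origin along TZ"""
    r=Q(s['tool_rot']);zl=np.percentile(S[:,2],.5) if zlow is None else zlow
    A=np.c_[S[:,1:],np.ones(len(S))];c=np.linalg.lstsq(A,S[:,0],rcond=None)[0]
    p=np.array([c[0]*yc+c[1]*zl+c[2],yc,zl]); px=np.cross([0,1,0],n);px/=np.linalg.norm(px)
    if px[2]<0: px=-px
    o=p+60*px-40*n; print('pack origin in tool',o.round(1),'world px',r.apply(px).round(3))
    w=s['tool_pos']+r.apply(o)/1000; e=O+TZ*d/1000-w
    print('pack origin rel tray (tray axes mm)',[round(float(-e@a+ (0 if i<2 else d/1000))*1000,1) for i,a in enumerate((TX,TY,TZ))],'shift',(r.inv().apply(e)*1000).round(1),'dist',np.linalg.norm(e)*1000)
E
python3 - <<'E'
from h import *
f=load('wrist');s=manip.state();S,n=packpose(f,s);seat(S,n,-.85,s,320)
E
```

```text
n px 11980 rms 0.64 plane x at axis -34.0 normal world [-0.477   0.1211  0.8705] tilt 29.48 uphill az -14.25
yz extent [[-26.6, -69.2], [31.2, 9.6]] ((2.278635025024414, -27.434383392333984), (58.804054260253906, 84.48301696777344), 0.0254056453704834)
pack origin in tool [  5.4  -0.7 -11.4] world px [ 0.838 -0.237  0.492]
pack origin rel tray (tray axes mm) [564.5, -48.6, 167.6] shift [-177.7   44.3 -557.4] dist 586.7492647334399
```

Call:
play_rows(
  plan=[
    [-178,44,-557,0,1],
    [-178,44,-557,0,1],
    [-178,44,-557,0,1],
    [-178,44,-557,0,1],
    [-178,44,-557,0,1],
    [-178,44,-557,0,1],
    [-178,44,-557,0,1],
    [-178,44,-557,0,1],
  ],
)

```text
time: 18.4
tool_pos: [0.579, -0.1523, 0.4396]
tool_rot: [0.869, 0.069, 0.477, -0.115]
contact_force: [-1.8, 0.2, -3.6]
gripper_width: 0.154
```

Call:
play_rows(
  plan=[
    [0,0,0,0,1],
    [0,0,0,0,1],
  ],
)

```text
time: 18.65
tool_pos: [0.5812, -0.1529, 0.4409]
tool_rot: [0.869, 0.069, 0.476, -0.115]
contact_force: [0.6, -0.4, -4.8]
gripper_width: 0.153
```

```bash
python3 - <<'E'
from h import *
tilt();f=grab('wrist');s=manip.state();S,n=packpose(f,s);seat(S,n,-.85,s,150)
E
```

```text
t 18.65 pos [ 0.5812 -0.1529  0.4409] j [-0.432 -0.454  1.727  0.1    1.31  -1.73 ] 
yaz 74.65 yelev 0.58 tilt 32.47 toward az -14.4 tilt y,z comp 0.58 32.46 F [ 0.6 -0.4 -4.8] w 0.15262264156560107
n px 12124 rms 0.64 plane x at axis -37.5 normal world [-0.467   0.1188  0.8762] tilt 28.81 uphill az -14.27
yz extent [[-29.8, -68.9], [28.0, 10.0]] ((-0.9708881378173828, -26.87149429321289), (59.156227111816406, 85.08432006835938), 0.0025059806648641825)
pack origin in tool [  1.8  -0.8 -11.6] world px [ 0.844 -0.237  0.482]
pack origin rel tray (tray axes mm) [134.7, -9.3, 289.2] shift [ 133.4    7.3 -140.6] dist 193.93630571078083
```

```bash
python3 - <<'E'
from h import *
f=load('wrist');s=manip.state();S,n=packpose(f,s);seat(S,n,-.9,s,250)
E
```

```text
n px 12124 rms 0.64 plane x at axis -37.5 normal world [-0.467   0.1188  0.8762] tilt 28.81 uphill az -14.27
yz extent [[-29.8, -68.9], [28.0, 10.0]] ((-0.9708881378173828, -26.87149429321289), (59.156227111816406, 85.08432006835938), 0.0025059806648641825)
pack origin in tool [  1.8  -0.9 -11.6] world px [ 0.844 -0.237  0.482]
pack origin rel tray (tray axes mm) [134.7, -9.4, 289.2] shift [  33.5    8.2 -136.3] dist 140.6171416133867
```

Call:
play_rows(
  plan=[
    [33,8,-136,0,1],
    [33,8,-136,0,1],
    [33,8,-136,0,1],
    [33,8,-136,0,1],
    [33,8,-136,0,1],
  ],
)

```text
time: 19.32
tool_pos: [0.4915, -0.1189, 0.3429]
tool_rot: [0.87, 0.068, 0.476, -0.115]
contact_force: [-0.1, -0.1, -4.7]
gripper_width: 0.152
```

```bash
python3 - <<'E'
from h import *
tilt();f=grab('wrist');s=manip.state();S,n=packpose(f,s);seat(S,n,-.9,s,60)
cv2.imwrite('pics/w5.png',f['img'][:,:,::-1])
# re-measure tray from this view: floor plane points in tray frame
P=cloud(f).reshape(-1,3);L=np.c_[(P-O)@TX,(P-O)@TY,(P-O)@TZ]*1000
m=(abs(L[:,0])<90)&(abs(L[:,1])<45)&(abs(L[:,2])<40)
print('tray pts',m.sum(),L[m].min(0),L[m].max(0))
fl=m&(abs(L[:,2])<7)&(abs(L[:,1])<28)&(abs(L[:,0])<55);print('floor z',np.median(L[fl,2]) if fl.sum() else None,fl.sum())
E
```

```text
t 19.325 pos [ 0.4915 -0.1189  0.3429] j [-0.453 -0.741  2.063  0.113  1.262 -1.757] 
yaz 74.69 yelev 0.56 tilt 32.57 toward az -14.4 tilt y,z comp 0.56 32.57 F [-0.1 -0.1 -4.7] w 0.1515585179486642
n px 11975 rms 0.64 plane x at axis -37.6 normal world [-0.4801  0.123   0.8686] tilt 29.71 uphill az -14.37
yz extent [[-29.9, -67.4], [27.9, 10.9]] ((-1.0562515258789062, -26.015228271484375), (59.20142364501953, 84.60852813720703), 0.14204132556915283)
pack origin in tool [ 1.9 -0.9 -9.5] world px [ 0.836 -0.234  0.495]
pack origin rel tray (tray axes mm) [4.2, -0.1, 252.0] shift [191.6  -1.5 -12.7] dist 192.02876837155597
tray pts 2290 [-89.55258081 -44.96306542 -33.13893129] [-34.02501856  44.98791621  35.30788426]
floor z 0.4033000726115685 512
```

View pics/w5.png

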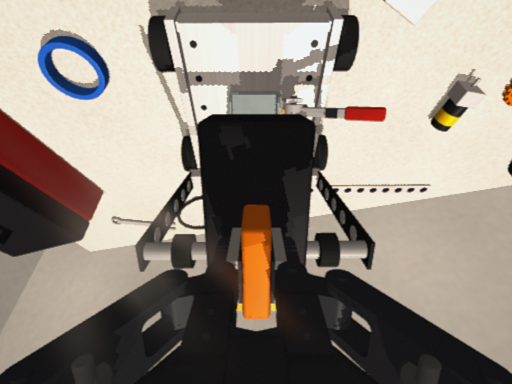

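```bash
python3 - <<'E'
from h import *
f=load('wrist');P=cloud(f).reshape(-1,3);L=np.c_[(P-O)@TX,(P-O)@TY,(P-O)@TZ]*1000
for nm,m,a in (('low',(abs(L[:,1])<28)&(abs(L[:,0]+65)<9)&(L[:,2]>9)&(L[:,2]<16),0),('+y',(abs(L[:,1]-35)<7)&(L[:,0]<-42)&(L[:,0]>-60)&(L[:,2]>9)&(L[:,2]<16),1),('-y',(abs(L[:,1]+35)<7)&(L[:,0]<-42)&(L[:,0]>-60)&(L[:,2]>9)&(L[:,2]<16),1)):
    print(nm,m.sum(),np.percentile(L[m,a],[0,10,50,90,100]).round(1) if m.sum() else '')
E
```

```text
low 116 [-66.5 -66.4 -64.9 -63.5 -63.4]
+y 37 [31.6 32.7 34.1 35.7 39.9]
-y 37 [-38.2 -38.  -36.4 -34.9 -34.8]
```

Call:
play_rows(
  plan=[
    [50,-2,-10,0,1],
    [100,-2,-11,0,1],
    [140,-2,-12,0,1],
    [170,-2,-12,0,1],
    [192,-2,-12,0,1],
    [192,-2,-12,0,1],
    [192,-2,-12,0,1],
    [192,-2,-12,0,1],
  ],
)

```text
time: 20.38
tool_pos: [0.5797, -0.1429, 0.1721]
tool_rot: [0.869, 0.069, 0.477, -0.114]
contact_force: [-0.3, 0.3, -5.5]
gripper_width: 0.153
```

```bash
python3 - <<'E'
from h import *
tilt();f=grab('wrist');s=manip.state();S,n=packpose(f,s);seat(S,n,-.9,s,5,-68.2)
E
```

```text
t 20.375 pos [ 0.5797 -0.1429  0.1721] j [-0.413 -0.401  2.131  0.115  0.855 -1.764] 
yaz 74.7 yelev 0.59 tilt 32.44 toward az -14.4 tilt y,z comp 0.59 32.43 F [-0.3  0.3 -5.5] w 0.1531123083875999
n px 12011 rms 0.63 plane x at axis -37.6 normal world [-0.4785  0.1223  0.8695] tilt 29.6 uphill az -14.33
yz extent [[-29.9, -67.3], [28.0, 10.8]] ((-1.046457290649414, -25.781280517578125), (59.005332946777344, 84.23255157470703), 0.22794276475906372)
pack origin in tool [  2.   -0.9 -10.2] world px [ 0.837 -0.234  0.494]
pack origin rel tray (tray axes mm) [-2.9, -0.1, 58.4] shift [53.4 -0.3  0.7] dist 53.45320434525692
```

Call:
play_rows(
  plan=[
    [20,-1,1,0,1],
    [35,-1,1,0,1],
    [44,-1,1,0,1],
    [50,-1,1,0,1],
    [50,-1,1,0,1],
  ],
)

```text
time: 21.05
tool_pos: [0.6052, -0.1503, 0.128]
tool_rot: [0.868, 0.069, 0.478, -0.114]
contact_force: [0.2, -0.5, -5.9]
gripper_width: 0.151
```

```bash
python3 - <<'E'
from h import *
tilt();f=grab('wrist');s=manip.state();S,n=packpose(f,s);seat(S,n,-.9,s,0,-68.)
E
```

```text
t 21.05 pos [ 0.6052 -0.1503  0.128 ] j [-0.405 -0.273  2.11   0.121  0.751 -1.771] 
yaz 74.7 yelev 0.62 tilt 32.25 toward az -14.3 tilt y,z comp 0.62 32.24 F [ 0.2 -0.5 -5.9] w 0.1508812469620154
n px 12052 rms 0.65 plane x at axis -37.1 normal world [-0.4759  0.1208  0.8711] tilt 29.41 uphill az -14.24
yz extent [[-30.0, -68.0], [28.0, 10.2]] ((-0.9748992919921875, -26.65432357788086), (59.209327697753906, 84.52371978759766), 0.10411509871482849)
pack origin in tool [  2.4  -0.9 -10.1] world px [ 0.839 -0.235  0.491]
pack origin rel tray (tray axes mm) [-1.1, -0.5, 6.9] shift [7.  0.5 0.8] dist 7.033263259453854
```

Call:
play_rows(
  plan=[
    [2,-0.5,0.5,0,1],
    [4,-0.5,1,0,1],
    [5,-0.5,1,0,1],
    [6,-0.5,1,0,1],
    [6,-0.5,1,0,1],
  ],
)

```text
time: 21.72
tool_pos: [0.6089, -0.1517, 0.1236]
tool_rot: [0.868, 0.069, 0.478, -0.114]
contact_force: [-3.5, 1.2, -3.4]
gripper_width: 0.154
```

```bash
python3 - <<'E'
from h import *
tilt();f=grab('wrist');s=manip.state();S,n=packpose(f,s);seat(S,n,-.9,s,0,-68.)
E
```

```text
t 21.725 pos [ 0.6089 -0.1517  0.1236] j [-0.405 -0.257  2.104  0.122  0.74  -1.772] 
yaz 74.7 yelev 0.61 tilt 32.25 toward az -14.3 tilt y,z comp 0.61 32.24 F [-3.5  1.2 -3.4] w 0.15364130766419476
n px 12042 rms 0.65 plane x at axis -37.4 normal world [-0.476   0.1224  0.8709] tilt 29.44 uphill az -14.42
yz extent [[-30.0, -67.7], [28.0, 10.9]] ((-0.9166297912597656, -25.91147232055664), (85.30877685546875, 59.05241012573242), 89.95655059814453)
pack origin in tool [  2.1  -1.  -10. ] world px [ 0.839 -0.235  0.491]
pack origin rel tray (tray axes mm) [-0.1, -0.9, 1.1] shift [1.2 0.9 0.1] dist 1.486860898027443
```

Call:
play_rows(
  plan=[
    [1,0,0,0,1],
    [1.5,0,0,0,1],
    [1.5,0,0,0,1],
  ],
)

```text
time: 22.15
tool_pos: [0.6091, -0.1515, 0.1233]
tool_rot: [0.868, 0.069, 0.479, -0.114]
contact_force: [-18.3, 6.2, 9.2]
gripper_width: 0.157
```

Call:
play_rows(
  plan=[
    [0,0,0,0,0.4],
    [0,0,0,0,0.3],
    [0,0,0,0,0.2],
  ],
)

```text
time: 22.52
tool_pos: [0.6105, -0.1523, 0.1232]
tool_rot: [0.869, 0.069, 0.477, -0.114]
contact_force: [-0.2, 0.1, 0.3]
gripper_width: 0.398
```

```bash
python3 - <<'E'
from h import *
tilt();f=grab('wrist');s=manip.state();S,n=packpose(f,s);seat(S,n,-.9,s,0)
E
```

```text
t 22.525 pos [ 0.6105 -0.1523  0.1232] j [-0.405 -0.253  2.102  0.123  0.736 -1.772] 
yaz 74.69 yelev 0.6 tilt 32.37 toward az -14.4 tilt y,z comp 0.6 32.37 F [-0.2  0.1  0.3] w 0.3979050144476937
n px 14115 rms 0.63 plane x at axis -38.1 normal world [-0.4841  0.1315  0.8651] tilt 30.11 uphill az -15.2
yz extent [[-29.7, -72.0], [28.3, 32.7]] ((-0.7074489593505859, -13.688365936279297), (59.22936248779297, 117.70780944824219), 0.0016596409259364009)
pack origin in tool [  1.4  -1.2 -13.6] world px [ 0.833 -0.234  0.502]
pack origin rel tray (tray axes mm) [-2.9, -1.4, 0.3] shift [0.4 1.4 2.9] dist 3.2390305020480636
```

Call:
play_rows(
  plan=[
    [-20,0,0,0,0.2],
    [-60,0,0,0,0.2],
    [-110,0,0,0,0.2],
    [-160,0,0,0,0.2],
    [-200,0,0,0,0.2],
    [-200,0,0,0,0.2],
    [-200,0,0,0,0.2],
  ],
)

```text
time: 23.45
tool_pos: [0.5062, -0.1256, 0.2904]
tool_rot: [0.868, 0.069, 0.478, -0.114]
contact_force: [-0.2, -0.0, -0.8]
gripper_width: 0.396
```

```bash
cat >> h.py <<'E'
def lever(f):
    P=cloud(f).reshape(-1,3);C=f['img'].reshape(-1,3).astype(int);L=np.c_[(P-O)@TX,(P-O)@TY,(P-O)@TZ]*1000
    m=(C[:,0]>90)&(C[:,1]<50)&(C[:,2]<50)&(abs(L[:,0]+42)<40)&(abs(L[:,1]-40)<140)&(L[:,2]>10)&(L[:,2]<190)
    print('red',m.sum());T=L[m]
    if len(T)>10: print(np.percentile(T,[2,50,98],axis=0).round(1).tolist(),'phi',np.degrees(np.arctan2(np.median(T[:,2])-48,np.median(T[:,1])-52)))
def goT(t,s=None):
    """shift so that the grasp point (60mm behind reported TCP) is at tray point t mm"""
    s=s or manip.state();r=Q(s['tool_rot']);t=O+(TX*t[0]+TY*t[1]+TZ*t[2])/1000
    g=s['tool_pos']-.060*r.as_matrix()[:,0]; d=t-g
    print('grasp pt now tray',[round(float((g-O)@a)*1000,1) for a in(TX,TY,TZ)],'shift',(r.inv().apply(d)*1000).round(1))
E
python3 - <<'E'
from h import *
tilt();f=grab('wrist');lever(f);goT([-42,141,180]);g=grab('scene');lever(g)
f=load('top')
E
```

```text
t 23.45 pos [ 0.5062 -0.1256  0.2904] j [-0.452 -0.694  2.121  0.117  1.164 -1.768] 
yaz 74.69 yelev 0.62 tilt 32.21 toward az -14.3 tilt y,z comp 0.62 32.2 F [-0.2 -0.  -0.8] w 0.3964437169992153
red 709
[[-49.6, -2.3, 52.0], [-42.8, 127.8, 96.6], [-19.2, 146.4, 106.1]] phi 32.639091147127175
grasp pt now tray [-1.5, -2.3, 260.2] shift [ 79.9 142.3 -44.4]
red 53
[[-39.5, 117.2, 79.3], [-33.9, 134.3, 91.8], [-30.1, 151.1, 103.2]] phi 28.011366963592433
```

```bash
python3 - <<'E'
from h import *
f=load('wrist')
P=cloud(f).reshape(-1,3);C=f['img'].reshape(-1,3).astype(int);L=np.c_[(P-O)@TX,(P-O)@TY,(P-O)@TZ]*1000
m=(C[:,0]>60)&(C[:,0]>2.2*C[:,1])&(C[:,0]>2.2*C[:,2])&(abs(L[:,0]+42)<25)&(L[:,1]>85)&(L[:,1]<190)&(L[:,2]>10)&(L[:,2]<190)
T=L[m];print(m.sum(),np.percentile(T,[1,50,99],axis=0).round(1).tolist())
l=cv2.fitLine(T[:,1:].astype(np.float32),cv2.DIST_HUBER,0,.1,.1).ravel();print(l,np.degrees(np.arctan2(l[1],l[0])))
l=cv2.fitLine(T[:,:2].astype(np.float32),cv2.DIST_HUBER,0,.1,.1).ravel();print(l)
E
```

```text
704 [[-49.9, 109.0, 86.1], [-43.0, 129.0, 97.0], [-35.6, 147.6, 106.5]]
[  0.88571703   0.46422553 128.33144     96.8845    ] 27.66011
[ 5.8876690e-03 -9.9998266e-01 -4.2817078e+01  1.2853090e+02]
```

```bash
python3 -c "
from h import *
goT([-43,133,165])"
```

```text
grasp pt now tray [-1.7, -2.3, 259.8] shift [ 94.5 134.1 -45.6]
```

Call:
play_rows(
  plan=[
    [0,0,-40,0.18,0.2],
    [0,40,-40,0.36,0.2],
    [20,90,-45,0.54,0.2],
    [50,134,-45,0.72,0.2],
    [94,134,-45,0.9,0.2],
    [94,134,-45,1.08,0.2],
    [94,134,-45,1.26,0.2],
    [94,134,-45,1.44,0.2],
  ],
)

```text
time: 24.55
tool_pos: [0.5529, 0.0019, 0.1861]
tool_rot: [0.627, 0.603, 0.299, -0.393]
contact_force: [-0.7, -1.1, -0.8]
gripper_width: 0.404
```

```bash
python3 -c "
from h import *
tilt();goT([-43,133,165])"
```

```text
t 24.55 pos [0.5529 0.0019 0.1861] j [-0.079 -0.522  2.187 -0.113  0.928  0.037] 
yaz -2.44 yelev 31.43 tilt 31.99 toward az -14.4 tilt y,z comp 31.43 5.36 F [-0.7 -1.1 -0.8] w 0.40381570174342285
grasp pt now tray [-42.8, 132.9, 165.0] shift [ 0.  -0.2 -0.1]
```

Call:
play_rows(
  plan=[
    [0,0,0,0.175,0.2],
    [0,0,0,0.175,0.2],
  ],
)

```text
time: 24.8
tool_pos: [0.553, 0.0017, 0.187]
tool_rot: [0.574, 0.654, 0.265, -0.416]
contact_force: [0.8, -0.7, 0.1]
gripper_width: 0.401
```

```bash
python3 - <<'E'
from h import *
tilt();f=grab('wrist');s=manip.state();r=Q(s['tool_rot'])
P=cloud(f).reshape(-1,3);C=f['img'].reshape(-1,3).astype(int);L=np.c_[(P-O)@TX,(P-O)@TY,(P-O)@TZ]*1000
m=(C[:,0]>60)&(C[:,0]>2.2*C[:,1])&(C[:,0]>2.2*C[:,2])&(abs(L[:,0]+42)<25)&(L[:,1]>85)&(L[:,1]<190)&(L[:,2]>10)&(L[:,2]<190)
T=L[m];print(m.sum(),np.percentile(T,[1,50,99],axis=0).round(1).tolist())
W=r.inv().apply(P[m]-s['tool_pos'])*1000;print('tool',np.percentile(W,[1,50,99],axis=0).round(1).tolist())
goT([-43,133,91])
E
```

```text
t 24.8 pos [0.553  0.0017 0.187 ] j [-0.079 -0.523  2.187 -0.113  0.928  0.204] 
yaz -13.68 yelev 32.06 tilt 32.07 toward az -14.4 tilt y,z comp 32.06 0.31 F [ 0.8 -0.7  0.1] w 0.4010519422184741
980 [[-49.4, 110.6, 87.1], [-42.5, 137.0, 99.5], [-35.3, 153.1, 106.4]]
tool [[-0.5, -10.2, -19.9], [6.5, -3.1, -3.7], [18.5, 4.6, 22.7]]
grasp pt now tray [-42.0, 132.7, 165.9] shift [74.8 -3.7  0.3]
```

Call:
play_rows(
  plan=[
    [20,-3.5,0,0,0.2],
    [40,-3.5,0,0,0.2],
    [60,-3.5,0,0,0.2],
    [75,-3.5,0,0,0.2],
    [75,-3.5,0,0,0.2],
    [75,-3.5,0,0,1],
    [75,-3.5,0,0,1],
    [75,-3.5,0,0,1],
  ],
)

```text
time: 25.85
tool_pos: [0.589, -0.0074, 0.1238]
tool_rot: [0.573, 0.655, 0.263, -0.415]
contact_force: [-1.2, 0.7, -0.4]
gripper_width: 0.172
```

```bash
python3 - <<'E'
from h import *
tilt();goT([-43,133,91])
s=manip.state();r=Q(s['tool_rot']);p=np.array([133.,91.])
# arc
R0=np.hypot(133-52,91-48);ph0=np.arctan2(91-48,133-52)
for a in np.degrees(ph0)+np.arange(0,130,10):
    t=np.radians(a);d=TY*(52+R0*np.cos(t)-133)+TZ*(48+R0*np.sin(t)-91);print(round(a,1),r.inv().apply(d).round(1))
E
```

```text
t 25.85 pos [ 0.589  -0.0074  0.1238] j [-0.094 -0.349  2.175 -0.119  0.763  0.213] 
yaz -13.92 yelev 32.18 tilt 32.18 toward az -14.3 tilt y,z comp 32.18 0.17 F [-1.2  0.7 -0.4] w 0.17223962253487454
grasp pt now tray [-41.9, 133.4, 92.4] shift [ 1.4 -1.2  0.3]
28.0 [0. 0. 0.]
38.0 [-13.5   0.3   8.6]
48.0 [-25.3   0.6  19.4]
58.0 [-35.    0.7  32.1]
68.0 [-42.4   0.7  46.2]
78.0 [-47.2   0.6  61.5]
88.0 [-49.3   0.3  77.3]
98.0 [-48.6  -0.   93.3]
108.0 [-45.2  -0.5 108.9]
118.0 [-39.1  -1.  123.7]
128.0 [-30.5  -1.6 137.1]
138.0 [-19.7  -2.2 148.9]
148.0 [ -7.1  -2.9 158.7]
```

Call:
play_rows(
  plan=[
    [-13.5,0,8.6,0,1],
    [-25.3,0,19.4,0,1],
    [-35,0,32,0,1],
    [-42.4,0,46,0,1],
    [-47.2,0,61.5,0,1],
    [-49.3,0,77,0,1],
    [-48.6,0,93,0,1],
    [-48.6,0,93,0,1],
  ],
)

```text
time: 26.85
tool_pos: [0.5416, -0.0896, 0.1656]
tool_rot: [0.573, 0.656, 0.265, -0.414]
contact_force: [-0.3, 9.7, 2.6]
gripper_width: 0.175
```

```bash
python3 - <<'E'
from h import *
tilt();goT([-43,52-91.7*np.sin(np.radians(8)),48+91.7*np.cos(np.radians(8))]);f=grab('wrist');lever(f)
E
```

```text
t 26.85 pos [ 0.5416 -0.0896  0.1656] j [-0.326 -0.542  2.235  0.058  0.89  -0.106] 
yaz -13.96 yelev 32.16 tilt 32.16 toward az -13.8 tilt y,z comp 32.16 -0.06 F [-0.3  9.7  2.6] w 0.1750999627325776
grasp pt now tray [-41.8, 41.3, 140.6] shift [ 1.7 -1.3  2.1]
red 1278
[[-49.4, 6.3, 57.7], [-41.1, 57.7, 160.5], [-3.9, 62.1, 162.1]] phi 87.10220732255192
```

Call:
play_rows(
  plan=[
    [3.4,-0.5,15.6,0,1],
    [9.5,-1,30.4,0,1],
    [18.1,-1.5,43.8,0,1],
    [28.9,-2,55.6,0,1],
    [36,-2.5,62,0,1],
    [36,-2.5,62,0,1],
  ],
)

```text
time: 27.65
tool_pos: [0.542, -0.1597, 0.1351]
tool_rot: [0.576, 0.652, 0.262, -0.417]
contact_force: [-21.0, -10.4, 9.5]
gripper_width: 0.145
```

```bash
python3 - <<'E'
from h import *
tilt();goT([-43,-22,102]);
E
```

```text
t 27.65 pos [ 0.542  -0.1597  0.1351] j [-0.484 -0.458  2.233  0.158  0.823 -0.319] 
yaz -13.55 yelev 32.17 tilt 32.18 toward az -15.2 tilt y,z comp 32.17 0.74 F [-21.  -10.4   9.5] w 0.1453085520457618
grasp pt now tray [-40.7, -25.4, 104.8] shift [ 2.8 -2.3 -3.4]
```

Call:
play_rows(
  plan=[
    [0,0,0,0,0.2],
    [0,0,0,0,0.0],
    [0,0,0,0,0.0],
    [0,0,0,0,0.0],
  ],
)

```text
time: 28.15
tool_pos: [0.5437, -0.1557, 0.1339]
tool_rot: [0.574, 0.655, 0.263, -0.415]
contact_force: [1.5, -0.3, -0.1]
gripper_width: 0.499
```

```bash
python3 - <<'E'
from h import *
tilt();f=grab('wrist');lever(f)
E
```

```text
t 28.15 pos [ 0.5437 -0.1557  0.1339] j [-0.48  -0.457  2.234  0.167  0.82  -0.317] 
yaz -13.81 yelev 32.27 tilt 32.28 toward az -14.3 tilt y,z comp 32.27 0.23 F [ 1.5 -0.3 -0.1] w 0.49884739491914115
red 3336
[[-49.5, -20.1, 47.6], [-41.6, -3.3, 118.5], [-6.5, 9.6, 134.9]] phi 128.07293999792222
```

```bash
python3 - <<'E'
from h import *
f=load('wrist');g=grab('scene');a=cv2.resize(f['img'],(533,400));b=cv2.resize(g['img'][150:260,150:260],(266,266),interpolation=cv2.INTER_CUBIC);b=np.vstack([b,np.zeros((134,266,3),np.uint8)])
cv2.imwrite('pics/w6.png',np.hstack([a,b])[:,:,::-1]);lever(g)
E
```

```text
red 24
[[-38.6, -6.8, 98.7], [-34.5, 1.3, 106.9], [-31.4, 8.0, 114.4]] phi 130.71830702798974
```

View pics/w6.png

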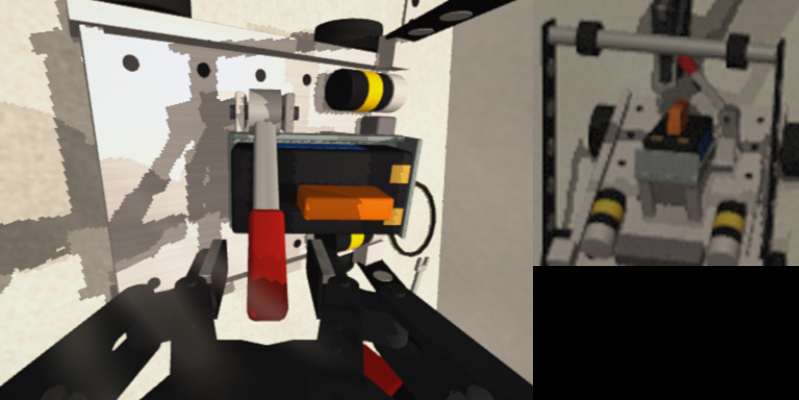

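Call:
play_rows(
  plan=[
    [0,0,0,0,0.0],
    [0,0,0,0,0.0],
  ],
)

```text
time: 28.5
tool_pos: [0.5435, -0.1559, 0.1338]
tool_rot: [0.574, 0.655, 0.263, -0.415]
contact_force: [-0.8, -0.6, 0.8]
gripper_width: 0.5
```

```bash
cat >> h.py <<'E'
def lev2(f):
    P=cloud(f).reshape(-1,3);C=f['img'].reshape(-1,3).astype(int);L=np.c_[(P-O)@TX,(P-O)@TY,(P-O)@TZ]*1000
    m=(C[:,0]>60)&(C[:,0]>3*C[:,1])&(C[:,0]>3*C[:,2])&(abs(L[:,0]+42)<12)&(L[:,2]>30)&(L[:,2]<190)&(abs(L[:,1]-40)<150)
    T=L[m];print(m.sum(),np.percentile(T,[1,50,99],axis=0).round(1).tolist())
    l=cv2.fitLine(T[:,1:].astype(np.float32),cv2.DIST_HUBER,0,.1,.1).ravel();print('line pt',l[2:].round(1),'ang',np.degrees(np.arctan2(l[1],l[0])))
E
python3 - <<'E'
from h import *
tilt();f=grab('wrist');lev2(f)
s=manip.state();r=Q(s['tool_rot']);P=cloud(f).reshape(-1,3);L=np.c_[(P-O)@TX,(P-O)@TY,(P-O)@TZ]*1000;C=f['img'].reshape(-1,3)
E
```

```text
t 28.5 pos [ 0.5435 -0.1559  0.1338] j [-0.48  -0.456  2.234  0.167  0.82  -0.317] 
yaz -13.84 yelev 32.26 tilt 32.26 toward az -14.3 tilt y,z comp 32.26 0.22 F [-0.8 -0.6  0.8] w 0.5002188348766959
2693 [[-49.9, -19.3, 103.4], [-42.1, -2.9, 118.3], [-35.3, 9.9, 134.5]]
line pt [ -2.7 118.1] ang -47.765205
```

```bash
python3 - <<'E'
from h import *
goT([-42,-10,116])
r=Q(manip.state()['tool_rot'])
for a in (132.5,138,144,150,156,162):
    t=np.radians(a);print(a,r.inv().apply(TY*(52+92*np.cos(t)+10)+TZ*(48+92*np.sin(t)-116)).round(1))
E
```

```text
grasp pt now tray [-41.1, -21.8, 103.5] shift [-12.4  -0.1 -11.9]
132.5 [ 0.2 -0.   0.2]
138 [ 6.4 -0.4  6.4]
144 [13.8 -0.8 12.5]
150 [21.8 -1.2 17.8]
156 [30.4 -1.7 22.3]
162 [39.3 -2.1 25.8]
```

Call:
play_rows(
  plan=[
    [-12,0,-12,0,0],
    [-12,0,-12,0,0],
    [-12,0,-12,0,1],
    [-12,0,-12,0,1],
    [-12,0,-12,0,1],
    [-12,0,-12,0,1],
  ],
)

```text
time: 29.3
tool_pos: [0.5401, -0.1429, 0.1437]
tool_rot: [0.574, 0.655, 0.263, -0.415]
contact_force: [2.5, -1.6, 0.3]
gripper_width: 0.183
```

Call:
play_rows(
  plan=[
    [6,0,6,0,1],
    [14,-1,12,0,1],
    [22,-1,18,0,1],
    [22,-1,18,0,1],
  ],
)

```text
time: 29.8
tool_pos: [0.5466, -0.163, 0.1239]
tool_rot: [0.574, 0.655, 0.263, -0.415]
contact_force: [6.1, 0.6, -2.5]
gripper_width: 0.182
```

```bash
python3 - <<'E'
from h import *
tilt();goT([-42,-10,116]);f=grab('wrist');lev2(f)
E
```

```text
t 29.8 pos [ 0.5466 -0.163   0.1239] j [-0.493 -0.428  2.231  0.181  0.797 -0.339] 
yaz -13.95 yelev 32.25 tilt 32.25 toward az -14.3 tilt y,z comp 32.25 0.15 F [ 6.1  0.6 -2.5] w 0.18170276554106723
grasp pt now tray [-41.9, -27.9, 92.5] shift [-23.3   1.1 -18.1]
3017 [[-50.1, -41.8, 87.7], [-42.6, -23.6, 99.7], [-35.2, -4.9, 110.1]]
line pt [-23.5  99.6] ang -30.308456
```

Call:
play_rows(
  plan=[
    [0,0,0,0,0],
    [0,0,0,0,0],
    [0,0,0,0,0],
    [0,0,0,0,0],
  ],
)

```text
time: 30.35
tool_pos: [0.5465, -0.1629, 0.125]
tool_rot: [0.574, 0.655, 0.263, -0.415]
contact_force: [-0.4, -0.1, 1.0]
gripper_width: 0.496
```

```bash
python3 - <<'E'
from h import *
tilt();f=grab('wrist');lev2(f)
E
```

```text
t 30.35 pos [ 0.5465 -0.1629  0.125 ] j [-0.492 -0.43   2.231  0.18   0.798 -0.339] 
yaz -13.84 yelev 32.27 tilt 32.27 toward az -14.3 tilt y,z comp 32.27 0.23 F [-0.4 -0.1  1. ] w 0.4959477801898407
1393 [[-49.6, -58.4, 53.5], [-42.7, -35.7, 56.2], [-35.6, -16.5, 57.7]]
line pt [-36.3  56.2] ang -1.1563387
```

Call:
play_rows(
  plan=[
    [-20,0,0,0,0],
    [-60,0,0,0,0],
    [-110,0,0,0,0],
    [-160,0,0,0,0],
    [-200,0,0,0,0],
    [-200,0,0,0,0],
    [-200,0,0,0,0],
  ],
)

```text
time: 31.28
tool_pos: [0.4429, -0.1364, 0.293]
tool_rot: [0.574, 0.655, 0.263, -0.415]
contact_force: [-0.3, 0.3, -0.2]
gripper_width: 0.501
```

```bash
python3 - <<'E'
from h import *
tilt();f=grab('wrist');lev2(f)
P=cloud(f).reshape(-1,3);L=np.c_[(P-O)@TX,(P-O)@TY,(P-O)@TZ]*1000
m=(abs(L[:,0]-5)<70)&(abs(L[:,1])<26)&(abs(L[:,1])>9)&(abs(L[:,2]-40)<6)&(f['range_z'].ravel()>0)&(f['img'].reshape(-1,3).max(1)<80)
S=L[m];c=np.linalg.lstsq(np.c_[S[:,:2],np.ones(len(S))],S[:,2],rcond=None)[0];print('pack top',m.sum(),np.percentile(S,[1,50,99],axis=0).round(1).tolist(),'slopes deg',np.degrees(c[:2]),'z',c[2])
g=grab('scene')
a=cv2.resize(f['img'],(533,400));b=cv2.resize(g['img'][130:290,110:270],(266,266));b=np.vstack([b,np.zeros((134,266,3),np.uint8)])
cv2.imwrite('pics/w7.png',np.hstack([a,b])[:,:,::-1])
E
```

```text
t 31.275 pos [ 0.4429 -0.1364  0.293 ] j [-0.581 -0.884  2.213  0.182  1.28  -0.343] 
yaz -13.87 yelev 32.2 tilt 32.2 toward az -14.3 tilt y,z comp 32.2 0.2 F [-0.3  0.3 -0.2] w 0.5009856132944278
341 [[-50.8, -58.5, 39.9], [-42.7, -35.6, 56.3], [-34.2, -17.1, 58.1]]
line pt [-36.6  56.3] ang -1.4418765
pack top 1701 [[-62.9, -25.7, 38.2], [-3.4, 10.7, 40.3], [51.2, 25.6, 42.1]] slopes deg [ 0.10397841 -0.06494523] z 40.275277513448295
```

View pics/w7.png

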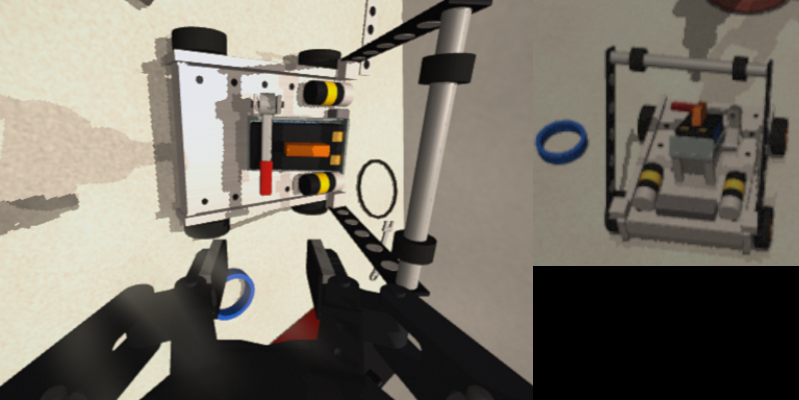

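The last picture shows the lever closed across the pack: red handle at (266,178), bar reaching to (267,110). The pack lies flat with its contacts uphill at (337,140)–(337,160), and the gripper is clear. Handing in.

```bash
python3 -c "
from plant import manip
print(manip.job_done())"
```

```text
the job is handed in; nothing more can be done
None
```

The battery pack is seated in the tray with its brass contacts uphill, and the red lever is snapped closed across it. I handed the job in at about 31 s with the arm clear.

**Last checks**
- **Pack:** its top is parallel to the tray floor within about 0.1° and 40.3 mm above it, so it lies flat. When I let go, it sat about 3 mm downhill, within the tray's play.
- **Lever:** the camera reads about 2.77 rad, which matches shut on a seated pack.
- **Bystanders:** the arm never went near the tape roll, gear or gearmotor. I didn't measure their positions again at the end.
- **Intake arm:** no contact force showed while passing it.

**What went wrong or disagreed**
- **Fingertip position:** the real fingertips sit about 41 mm behind the reported TCP. My first grasp therefore closed on air above the fin. I measured the gap with two cameras and allowed for it afterwards.
- **Tilting the tool:** the move rows have no tilt, so I tilted it by pushing past full reach. That held joint 3 at about 0.055 rad, against a listed limit of 0.06. The controller stopped there by itself, but a strict range check could count it.
- **Lever, first release:** the grip slipped and the lever stayed at about 1.97 rad, just past the high point. I gripped it again, took it to about 2.26 rad and let go, and it snapped shut.
- **Forces:** the highest wrist force I read was about 25 N, during that slip. Pressing the pack down read about 21 N.

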